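# Restock the cold well from a slide-lid crate and close both

## Task

Restock the cold well: take the sliding lid off the plywood crate by raising its pull end over the stop lip and drawing it out of the grooves, set it aside, slide back the well's cover over the empty pan, and stand every dessert pot from the crate upright in that pan. Then close up: both of the well's covers fully shut, and the lid slid back into the crate's grooves until it is fully home, its end dropped behind the lip. Do not disturb the bottles and the jar standing by.

Things in the scene. Friction and masses are not known exactly. Their poses are not given: they have to be found in the camera images.
- crate: plywood crate, fixed, 189 mm (its x) by 192 mm (y) outside, 165 by 160 mm inside, lined by grey foam 12 mm thick and 30 mm high; origin under its centre on the counter, z up. Floor at z = 8 mm. The lid rests on the wall tops at z = 86 mm, its edges in grooves along both sides (y), with guide strips outside them to z = 99 mm. The lid leaves at the front end, the crate's -x end, facing roughly to the robot's right; the +x end is closed
- groove_end (a point): front end of the groove roofs, on the crate's centre line at the height of their underside. The roofs (5 mm thick, reaching 14 mm in from the outer sides, underside at z = 99 mm) cover only the rear part of the grooves, from here (x = -12 mm) to +x. So the lid can rise 7 mm; it must slide 100 mm toward the crate's -x before its rear end is clear of them and it can be lifted away
- lip (a point): middle of the top edge of the dark stop lip across the crate's front (-x) end: 5 mm high above the wall top the lid rests on (so top at z = 91 mm), 5 mm thick. With the lid home its front end stands 2 mm behind the lip and must be raised over it to slide out. Fully home means down behind the lip, 2 mm play at either end; the guide strips leave it 3 mm on either side
- slide_lid: loose wooden lid, about 0.15 kg, plate 175 mm (x) by 178 mm (y) by 6 mm thick; origin at the centre of its underside, z up. Across it, 62 mm from the origin toward its -x (front, pull) end, stands a dark wooden pull cleat 14 mm thick along x, 80 mm long along y, rising 28 mm above the plate. Starts home in the grooves, its axes and origin (in x, y) those of the crate
- lid_front (a point): middle of the lid's front (-x) end at its underside, 86.5 mm from the lid's origin
- cleat_top (a point): centre of the top face of the lid's pull cleat, 34 mm above the lid's underside
- pot1: white dessert pot, terracotta-coloured cap, dark round wooden knob, one rigid piece of about 0.22 kg: 59 mm across and 44 mm high to the shoulder, then the knob 26 mm across and 28 mm high (72 mm overall). Origin at the centre of its underside, z up through the knob. Starts upright on the crate's floor, under the lid. Two to four pots are there; an absent one reads None
- pot2: white dessert pot, terracotta-coloured cap, dark round wooden knob, one rigid piece of about 0.22 kg: 59 mm across and 44 mm high to the shoulder, then the knob 26 mm across and 28 mm high (72 mm overall). Origin at the centre of its underside, z up through the knob. Starts upright on the crate's floor, under the lid. Two to four pots are there; an absent one reads None
- pot3: white dessert pot, terracotta-coloured cap, dark round wooden knob, one rigid piece of about 0.22 kg: 59 mm across and 44 mm high to the shoulder, then the knob 26 mm across and 28 mm high (72 mm overall). Origin at the centre of its underside, z up through the knob. Starts upright on the crate's floor, under the lid. Two to four pots are there; an absent one reads None
- pot4: white dessert pot, terracotta-coloured cap, dark round wooden knob, one rigid piece of about 0.22 kg: 59 mm across and 44 mm high to the shoulder, then the knob 26 mm across and 28 mm high (72 mm overall). Origin at the centre of its underside, z up through the knob. Starts upright on the crate's floor, under the lid. Two to four pots are there; an absent one reads None
- well: countertop cold well, fixed stainless box 230 mm (x) by 390 mm (y), origin under its centre on the counter, z up, +y its left end. Inner floor at z = 30 mm carries two pans side by side along y. Walls 15 mm thick, 112 mm high, track strips along the long sides to z = 128 mm. The top is closed by two clear covers that slide along y, one above the other
- cover_left (a joint): left (+y) cover, the upper one: clear sheet 5 mm thick, 190 mm along y, its top at z = 126 mm. 0 m = shut over the left pan, up to 0.148 m = slid fully toward the well's -y over the right cover, uncovering 148 mm. About 1.5 N of friction, stays where it is left.
- cover_right (a joint): right (-y) cover, the lower one: clear sheet 5 mm thick, 190 mm along y, its top at z = 117.5 mm. 0 m = shut over the right pan, up to 0.148 m = slid fully toward the well's +y under the left cover, uncovering 148 mm. About 1.5 N of friction, stays where it is left.
- cover_left_handle (a point): centre of the top of the left cover's blue handle, a block 45 mm along the well's x, 14 mm along y, 20 mm high above the sheet, at the cover's outer (+y) edge; it moves with the cover. Fully open it stands beside the opening's inner edge
- cover_right_handle (a point): centre of the top of the right cover's blue handle, a block 45 mm along the well's x, 14 mm along y, 20 mm high above the sheet, at the cover's outer (-y) edge; it moves with the cover. Fully open it stands 7 mm short of the left cover's inner edge
- pan_empty: empty aluminium pan, the place for the pots: 195 mm (x) by 172 mm (y), 50 mm high, walls and floor 3 mm thick, origin under its centre, axes as the well's. It sits fixed in the left or the right half of the well, its centre 89 mm to +y or -y of the well's centre
- pan_full: the same pan filled with red tomatoes, fixed in the other half of the well; no room for pots
- bottle_white: white squeeze bottle, 56 mm across, 184 mm high, origin under its centre; a bystander
- bottle_red: red squeeze bottle with a white cap, 56 mm across, 184 mm high, origin under its centre; a bystander
- jar: glass jar with a steel cap, 76 mm across, 110 mm high, origin under its centre; a bystander
Not all that is in view belongs to the job. Leave any turquoise look-alike of the slide_lid alone.

How it is judged:
By the outcome, as a careful person would: the job done as asked, in the order asked, and still so for the second after the job is handed in, with the robot touching nothing.
Of pot1, pot2, pot3, pot4 only 2 to 4 are there at a start; the rules pass over those that are not, and their reading is None.
At some moment in a run one of pot1, pot2, pot3, pot4 may be knocked a few centimetres aside while the robot is not near it.
Once in a run the grip may slacken for a moment while it holds something.
It also fails if it takes over 210 s, if anything falls off the work surface, if the arm or the gripper's body presses on something with over 40 N, if the wrist force passes 120 N, or if a joint passes its speed limit or range.

## Robot

A 6-joint arm with a two-finger parallel gripper is mounted at the origin on the work surface. World frame = base frame: x ahead of the robot, y to its left, z up, the work surface at z = 0. Lengths are in m, angles in rad, forces in N, time in s.
With the tool pointing down it reaches from about 0.4 to 0.825 m from the base axis. Payload 7 kg.
Tool frame: the origin (TCP) lies on the centre line of the jaws, within the pads' length; the fingertips stand 22 mm ahead of it and the grasp point (between the pads) lies 3 mm ahead of it; z points along the fingers, y is the line along which they close (so a half turn about z gives the same grasp; the last joint's range is limited). The gripper opens to 88 mm and grips with 3 to 60 N. Pads are 19 mm wide; open, the fingers measure 130 mm over their backs; the gripper's body (78 mm by 193 mm) begins 47 mm behind the grasp point.
Start: joints at [1.636, 0.359, 0.012, 0, -1.224, -0.288], TCP at [0.149, 0.658, 0.249] pointing down, gripper open.
Joint ranges: [-3.07, 3.07], [-1.43, 2.12], [-1.02, 1.25], [-3.03, 1.67], [-3.05, -0], [-3.03, 3.03]. Speed limits (rad/s): [2.39, 2.39, 3.01, 3.14, 3.14, 3.14].

## Interface

Orientations are given as [roll, pitch, yaw] about the fixed x, y, z axes, in that order (R = Rz(yaw) Ry(pitch) Rx(roll)).
In Python, from station import monitor, viewer, order gives the robot as it stands. The module is installed in compiled form; this text tells all that it offers.
- The arm moves only by the tool servo_tool, never from a script. Its argument "targets" is a list of rows, each an object with "angular": the turn, a rotation vector about the tool's x, y, z in degrees, a list of three; "xyz": the shift along the tool's x, y, z in cm, a list of three; "claw": the finger opening in cm, from 0 to 8.76. A call has 1 to 20 rows; each row shifts and turns the commanded pose from where the row before left it, along the tool's axes as they then stand; what a row does not reach is not made up. A row lasts 1/10 s, in which the tool goes at most 50 mm and 8.59 degrees, less where a joint would pass 70% of its speed; a pose out of reach is approached as far as the arm can. A call is refused whole if a number of a shift passes 5 or a number of a turn 8.59, either way. A call with a gripper value outside its range is refused whole. The fingers move at their own pace and stop on an object; "force" is the grip in N (left out, the last holds). Time passes only in rows, so rows that do not move let the fingers close. It gives the time, the measured TCP pose, the force, the opening and the grip force at its end, in the units of the state.
- monitor.get_state(): the state, without advancing time (a new reading comes with each control period).
- viewer.grab_frame(name): name is "side" or "top"; returns a dict with "color" (480x640x3 uint8, blue, green, red), "fovy" (degrees; the focal length in pixels is half the picture's height over the tangent of half this angle, whatever the lens; pixels are square), "cx", "cy" (the principal point, pixels), "k1" (the pictures are not rectified: a ray, as slopes to the right and down, at radius r is drawn at 1 + k1 r^2 times it, then the intrinsics apply), "R" (3x3) and "t" (3): a world point X has camera coordinates R X + t. Camera axes: x right, y down, z forward; pixel columns grow to the right and rows downward; lengths in m; the calibration is good to about 2 mm. A picture is of the moment at which its call begins. There is no depth.
- order.job_done(): hands the job in; it is judged then, once.
The state is a dict: "t": time; "q": joint angles; "qd": joint speeds; "joint_efforts": joint torques, N m; "eef_pos": TCP position; "ee_rot": TCP orientation; "force": force on the tool from outside, world axes, zero at the start; "moment": the same for the moment, N m; "width": finger opening in m; "gripper_force": force on a finger pad.
Only numpy, scipy, OpenCV 4.12 (cv2) and the standard library are available. Lean on these libraries where they do the work, as an engineer would, in place of code of your own. Each camera call takes 0.05 s, during which the arm holds its last target. There are 200 camera calls.

## Working session

There is one attempt and no reset: what is moved stays moved. The work goes in short steps, Python scripts to look and compute and a tool call to move; the robot and the scene stay as the last step left them, time stands still between calls to the robot, and variables do not carry over. Pictures are saved under pics/ and viewed, at most 15 in all, crops included, and the job is handed in when it is done.

Besides the shell and the picture viewer there is one more tool, called after "Call:" as name(argument=value, ...), one argument or row to a line, values as JSON. servo_tool: Moves the arm, as the interface text tells. Its arguments: {"type":"object","properties":{"targets":{"type":"array"},"force":{"type":"number"}},"required":["targets"]}

```bash
mkdir -p pics; ls; cat > h.py <<'E'
import numpy as np, cv2
from station import monitor, viewer, order
def grab(n,save=None):
    f=viewer.grab_frame(n)
    if save: cv2.imwrite('pics/'+save,f['color'])
    return f
def K(f):
    F=240/np.tan(np.radians(f['fovy'])/2); return F,f['cx'],f['cy'],f['k1']
def ray(f,uv):
    F,cx,cy,k=K(f); d=(np.array(uv,float)-[cx,cy])/F; s=d.copy()
    for _ in range(30): s=d/(1+k*(s@s))
    R=np.array(f['R']); return -R.T@np.array(f['t']), R.T@np.array([s[0],s[1],1])
def onz(f,uv,z):
    o,d=ray(f,uv); return o+d*(z-o[2])/d[2]
def proj(f,X):
    F,cx,cy,k=K(f); c=np.array(f['R'])@np.array(X,float)+np.array(f['t']); s=c[:2]/c[2]
    return s*(1+k*(s@s))*F+[cx,cy]
def tri(f,a,g,b):
    o1,d1=ray(f,a);o2,d2=ray(g,b);A=np.stack([d1,-d2],1);s=np.linalg.lstsq(A,o2-o1,rcond=None)[0]
    p,q=o1+s[0]*d1,o2+s[1]*d2; return (p+q)/2,np.linalg.norm(p-q)
E
python3 - <<'E'
from h import *
np.set_printoptions(precision=4,suppress=True)
for n in('top','side'):
    f=grab(n,n+'0.png'); o=-np.array(f['R']).T@f['t']; print(n,f['fovy'],f['cx'],f['cy'],f['k1'],o); print(np.array(f['R']))
s=monitor.get_state(); print(s)
E
```

```text
pics
top 47.507136832013984 328.4396976908032 229.15770476256216 0.0463154457787729 [0.2583 0.0336 1.5664]
[[-0.0284 -0.9996  0.0022]
 [-0.9872  0.0277 -0.1568]
 [ 0.1567 -0.0067 -0.9876]]
side 44.3081870248596 321.6682026719608 235.37949925818333 -0.03676702426794618 [0.3666 1.1308 0.8535]
[[-0.9964 -0.0838 -0.0125]
 [-0.0374  0.5674 -0.8226]
 [ 0.076  -0.8191 -0.5685]]
{'t': 0.1, 'q': array([ 1.6361,  0.3593,  0.0112, -0.0003, -1.2241, -0.2881]), 'qd': array([-0.0008, -0.001 , -0.0002,  0.0002, -0.0021, -0.0002]), 'joint_efforts': array([ -0.0025, -58.4167,  29.3751,   7.0156,   0.0102,  -0.    ]), 'eef_pos': array([0.1491, 0.6579, 0.2477]), 'ee_rot': array([ 3.1401, -0.0001, -0.2229]), 'force': array([ 0.2419,  1.3703, -0.4686]), 'moment': array([ 0.0039, -0.0186, -0.0057]), 'gripper_force': 0.0, 'width': 0.08816785456465095}
```

View pics/top0.png

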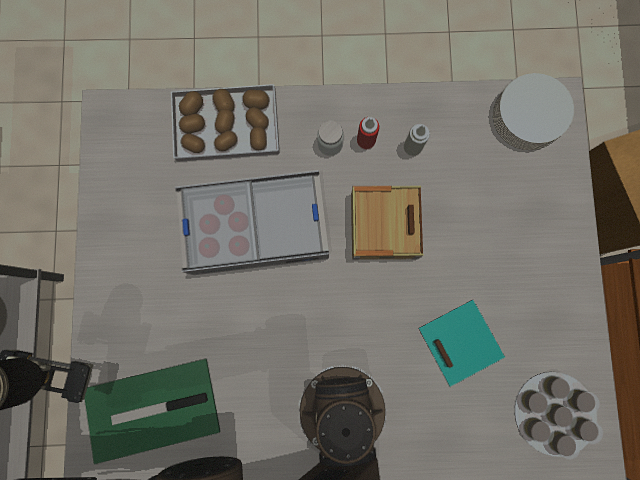

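View pics/side0.png

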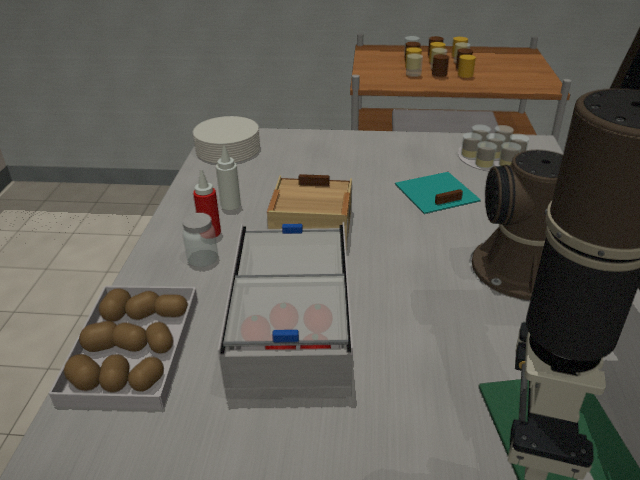

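Candidates for the lid: the wooden plate in the crate at top (388,222) with cleat (411,220), and the turquoise look-alike at (460,343) with cleat (443,353). By the description I choose the wooden one. The empty pan is the right half of the well (285,215), and its handle is at (315,212). The tomatoes are at left (222,228).

```bash
python3 - <<'E'
from h import *
np.set_printoptions(precision=4,suppress=True)
f=grab('top');im=f['color'];g=grab('side');
hsv=cv2.cvtColor(im,cv2.COLOR_BGR2HSV)
def comps(m,box,zs,amin=15):
    x0,y0,x1,y1=box; mm=np.zeros_like(m); mm[y0:y1,x0:x1]=m[y0:y1,x0:x1]
    cs,_=cv2.findContours(mm,cv2.RETR_EXTERNAL,cv2.CHAIN_APPROX_NONE)
    for c in cs:
        if cv2.contourArea(c)<amin: continue
        r=cv2.minAreaRect(c); P=np.array([onz(f,p,zs)[:2] for p in cv2.boxPoints(r)])
        print(r, 'ctr',P.mean(0),'corners',P.round(3).tolist())
print('blue');comps(cv2.inRange(hsv,(105,120,60),(125,255,255)),(170,170,340,280),.146)
print('cleat');comps(cv2.inRange(im,(0,0,0),(60,70,110)),(398,195,420,245),.12)
print('wood');comps(cv2.inRange(hsv,(8,60,90),(28,255,255)),(345,175,430,265),.099)
crop=np.hstack([cv2.resize(im[165:285,170:345],None,fx=2.3,fy=2.3,interpolation=cv2.INTER_CUBIC),cv2.resize(im[165:285,340:435],None,fx=2.3,fy=2.3,interpolation=cv2.INTER_CUBIC)])
c2=cv2.resize(g['color'][150:400,190:380],None,fx=1.6,fy=1.6)
H=np.zeros((600,800,3),np.uint8); 
c1=cv2.resize(im[175:270,345:430],(360,402),interpolation=cv2.INTER_CUBIC); H[:402,:360]=c1
c2=cv2.resize(g['color'][165:270,225:365],(430,322),interpolation=cv2.INTER_CUBIC);H[:322,365:795]=c2
c3=cv2.resize(im[165:275,170:335],(420,270),interpolation=cv2.INTER_CUBIC);H[325:595,365:785]=c3
cv2.imwrite('pics/crop1.png',H)
E
```

```text
blue
((185.5, 226.5), (15.0, 5.0), 90.0) ctr [0.5013 0.3995] corners [[0.522, 0.406], [0.521, 0.393], [0.481, 0.393], [0.482, 0.406]]
((314.8538513183594, 211.830810546875), (16.248550415039062, 4.713320255279541), 82.87498474121094) ctr [0.5312 0.0587] corners [[0.552, 0.067], [0.554, 0.055], [0.51, 0.05], [0.509, 0.063]]
cleat
((410.3688659667969, 219.4839630126953), (29.146377563476562, 6.515583515167236), 87.51044464111328) ctr [ 0.5081 -0.1973] corners [[0.548, -0.189], [0.548, -0.206], [0.468, -0.206], [0.468, -0.188]]
wood
((387.5, 220.5), (69.0, 71.0), 90.0) ctr [ 0.5115 -0.1381] corners [[0.61, -0.045], [0.604, -0.24], [0.413, -0.23], [0.419, -0.038]]
```

View pics/crop1.png

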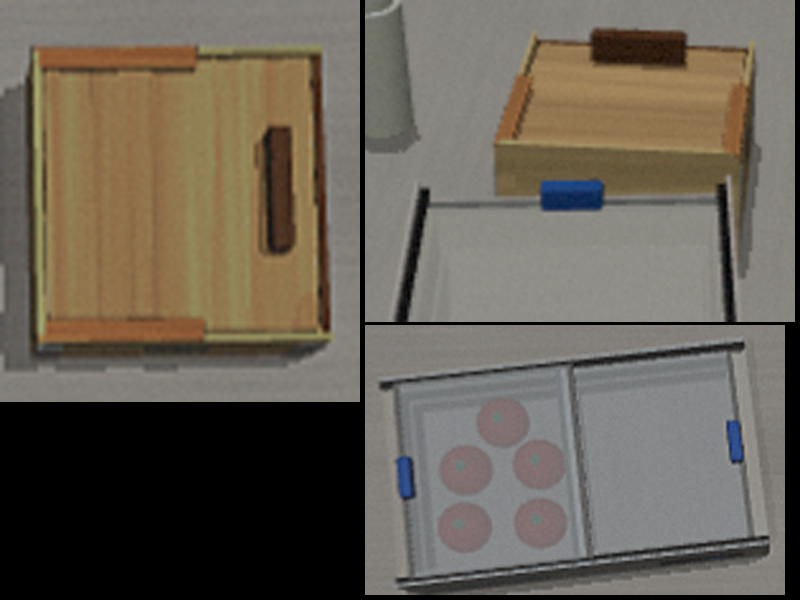

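The crop confirms it: the crate's wooden lid has its cleat at crop (278,190) near the dark lip on the right, and the orange roofs end at crop (197,57) and (204,330). The well's right half is the empty pan, with the blue handle at its right edge.

```bash
python3 - <<'E'
from h import *
np.set_printoptions(precision=4,suppress=True)
f=grab('top');g=grab('side')
c=lambda p:(345+p[0]/4.235-.4,175+p[1]/4.235-.4)
for p,z in [((33,47),.099),((322,47),.099),((40,345),.099),((330,338),.099),((197,57),.104),((204,330),.104),((278,190),.12)]: print(c(p),onz(f,c(p),z))
print('hR',onz(f,(314.9,211.8),.1375),'hL',onz(f,(185.5,226.5),.146))
w=lambda p:(170+(p[0]-365)/2.545-.3,165+(p[1]-325)/2.4545-.3)
for p in [(380,384),(743,345),(768,548),(400,585)]: print('track',w(p),onz(f,w(p),.128))
hs=cv2.cvtColor(g['color'],cv2.COLOR_BGR2HSV)
m=cv2.inRange(hs,(105,120,60),(125,255,255));m[:, :220]=0;m[:,360:]=0
for k in cv2.findContours(m,0,1)[0]:
    if cv2.contourArea(k)>15:print('side blue',cv2.boundingRect(k))
m=cv2.inRange(g['color'],(0,0,0),(60,70,110));m[:170]=0;m[195:]=0;m[:,:290]=0;m[:,340:]=0
for k in cv2.findContours(m,0,1)[0]:
    if cv2.contourArea(k)>15:print('side cleat',cv2.boundingRect(k),cv2.minAreaRect(k))
for n,uv in (('jar',(330,130)),('red',(369,122)),('white',(419,129))): print(n,onz(f,uv,.11 if n=='jar' else .184))
print('turq',[onz(f,u,.006)[:2] for u in((418,328),(472,300),(504,355),(450,386))])
print('plates',onz(f,(538,107),.05)[:2],'tray',onz(f,(278,150),.0)[:2])
E
```

```text
(352.39220779220784, 185.69799291617474) [ 0.6106 -0.0458  0.099 ]
(420.6330578512397, 185.69799291617474) [ 0.6052 -0.2337  0.099 ]
(354.0451003541913, 256.06399055489965) [ 0.4156 -0.0434  0.099 ]
(422.5220779220779, 254.41109799291618) [ 0.4149 -0.2284  0.099 ]
(391.117119244392, 188.05926800472255) [ 0.5997 -0.1516  0.104 ]
(392.77001180637546, 252.5220779220779) [ 0.4217 -0.1478  0.104 ]
(410.24344746162933, 219.4642266824085) [ 0.508 -0.197  0.12 ]
hR [0.5329 0.0587 0.1375] hL [0.5013 0.3995 0.146 ]
track (175.59390962671904, 188.73748217559583) [0.6081 0.4318 0.128 ]
track (318.2265225933202, 172.84829904257487) [0.642  0.0472 0.128 ]
track (328.0497053045187, 255.55353432470972) [0.4158 0.027  0.128 ]
track (183.4524557956778, 270.6278875534732) [0.3869 0.4079 0.128 ]
side blue (273, 330, 26, 13)
side blue (282, 224, 20, 9)
side cleat (297, 175, 36, 12) ((314.5, 180.5), (11.0, 35.0), 90.0)
jar [0.7683 0.0115 0.11  ]
red [ 0.7614 -0.0911  0.184 ]
white [ 0.7383 -0.222   0.184 ]
turq [array([ 0.2178, -0.2204]), array([ 0.2916, -0.3771]), array([ 0.1384, -0.4543]), array([ 0.059 , -0.2993])]
plates [ 0.8398 -0.5932] tray [0.7492 0.1661]
```

Call:
servo_tool(
  targets=[
    {"xyz": [4.3, 2.3, 0], "angular": [0, 0, 0], "claw": 8.7},
    {"xyz": [4.3, 2.3, 0], "angular": [0, 0, 0], "claw": 8.7},
    {"xyz": [4.3, 2.3, 0], "angular": [0, 0, 0], "claw": 8.7},
    {"xyz": [4.3, 2.3, 0], "angular": [0, 0, 0], "claw": 8.7},
    {"xyz": [4.3, 2.3, 0], "angular": [0, 0, 0], "claw": 8.7},
    {"xyz": [4.3, 2.3, 0], "angular": [0, 0, 0], "claw": 8.7},
    {"xyz": [4.3, 2.3, 0], "angular": [0, 0, 0], "claw": 8.7},
    {"xyz": [4.3, 2.3, 0], "angular": [0, 0, 0], "claw": 8.7},
    {"xyz": [4.3, 2.3, 0], "angular": [0, 0, 0], "claw": 8.7},
    {"xyz": [1.2, 4.8, 0], "angular": [0, 0, 0], "claw": 8.7},
    {"xyz": [1.2, 4.8, 0], "angular": [0, 0, 0], "claw": 8.7},
    {"xyz": [1.2, 4.8, 0], "angular": [0, 0, 0], "claw": 8.7},
    {"xyz": [1.2, 4.8, 0], "angular": [0, 0, 0], "claw": 8.7},
    {"xyz": [1.2, 4.8, 0], "angular": [0, 0, 0], "claw": 8.7},
    {"xyz": [1.2, 4.8, 0], "angular": [0, 0, 0], "claw": 8.7},
    {"xyz": [1.2, 4.8, 0], "angular": [0, 0, 0], "claw": 8.7},
    {"xyz": [1.2, 4.8, 0], "angular": [0, 0, 0], "claw": 8.7},
    {"xyz": [1.2, 4.8, 0], "angular": [0, 0, 0], "claw": 8.7},
    {"xyz": [0, 0, 0], "angular": [0, 0, -5.8], "claw": 8.7},
    {"xyz": [0, 0, 0], "angular": [0, 0, -5.8], "claw": 8.7},
  ],
)

```text
t: 2.3
eef_pos: [0.4904, -0.0763, 0.2486]
ee_rot: [-3.142, -0.0, -0.02]
force: [1.1, 1.3, -0.0]
width: 0.0866
gripper_force: 0.0
```

```bash
cat >> h.py <<'E'
from scipy.spatial.transform import Rotation as Ro
def go(x=None,y=None,z=None,yaw=None):
    "print total tool shift (cm) at current orientation, and turn about tool z (deg) for tool-down yaw"
    s=monitor.get_state(); p=np.array(s['eef_pos']); r=Ro.from_euler('xyz',s['ee_rot']); T=np.array([p[i] if v is None else v for i,v in enumerate((x,y,z))])
    print('t',round(s['t'],2),'pos',p.round(4),'rpy',np.degrees(s['ee_rot']).round(2),'F',np.round(s['force'],1),'w',round(s['width'],4),'gf',round(s['gripper_force'],1),'q6',round(s['q'][5],2))
    if yaw is not None:
        tgt=Ro.from_euler('xyz',[180,0,yaw],degrees=True); print(' turn',np.degrees((r.inv()*tgt).as_rotvec()).round(2),'then shift',(tgt.inv().apply(T-p)*100).round(2))
    else: print(' shift cm',(r.inv().apply(T-p)*100).round(2))
E
python3 -c "
from h import *
go(.509,-.1985,.119,-1.2)"
```

```text
t 2.3 pos [ 0.4904 -0.0763  0.2486] rpy [-180.     -0.     -1.16] F [ 1.1  1.3 -0. ] w 0.0866 gf 0.0 q6 1.31
 turn [-0.   -0.    0.04] then shift [ 2.11 12.18 12.96]
```

Call:
servo_tool(
  targets=[
    {"xyz": [0.7, 4.0, 0], "angular": [0, 0, 0], "claw": 6},
    {"xyz": [0.7, 4.1, 0], "angular": [0, 0, 0], "claw": 5},
    {"xyz": [0.7, 4.1, 0], "angular": [0, 0, 0], "claw": 5},
    {"xyz": [0, 0, 3], "angular": [0, 0, 0], "claw": 5},
    {"xyz": [0, 0, 3], "angular": [0, 0, 0], "claw": 5},
    {"xyz": [0, 0, 2.5], "angular": [0, 0, 0], "claw": 5},
    {"xyz": [0, 0, 2], "angular": [0, 0, 0], "claw": 5},
    {"xyz": [0, 0, 1.2], "angular": [0, 0, 0], "claw": 5},
    {"xyz": [0, 0, 1.2], "angular": [0, 0, 0], "claw": 5},
    {"xyz": [0, 0, 0], "angular": [0, 0, 0], "claw": 2},
    {"xyz": [0, 0, 0], "angular": [0, 0, 0], "claw": 0.5},
    {"xyz": [0, 0, 0], "angular": [0, 0, 0], "claw": 0.5},
    {"xyz": [0, 0, 0], "angular": [0, 0, 0], "claw": 0.5},
    {"xyz": [0, 0, 0], "angular": [0, 0, 0], "claw": 0.5},
    {"xyz": [0, 0, 0], "angular": [0, 0, 0], "claw": 0.5},
  ],
  force=35,
)

```text
t: 3.8
eef_pos: [0.5098, -0.1973, 0.1203]
ee_rot: [3.141, -0.001, -0.02]
force: [1.4, -6.3, 0.7]
width: 0.014
gripper_force: 35.0
```

```bash
python3 -c "
from h import *
go()"
```

```text
t 3.8 pos [ 0.5098 -0.1973  0.1203] rpy [ 1.7994e+02 -8.0000e-02 -1.1400e+00] F [ 1.4 -6.3  0.7] w 0.014 gf 35.0 q6 1.56
 shift cm [0. 0. 0.]
```

Call:
servo_tool(
  targets=[
    {"xyz": [0, 0, -0.3], "angular": [-0.7, 0, 0], "claw": 0.5},
    {"xyz": [0, 0, -0.3], "angular": [-0.7, 0, 0], "claw": 0.5},
    {"xyz": [0, 0, 0], "angular": [0, 0, 0], "claw": 0.5},
    {"xyz": [0, 0.5, 0.01], "angular": [0, 0, 0], "claw": 0.5},
    {"xyz": [0, 1, 0.02], "angular": [0, 0, 0], "claw": 0.5},
    {"xyz": [0, 1.5, 0.03], "angular": [0, 0, 0], "claw": 0.5},
    {"xyz": [0, 0, 0], "angular": [0, 0, 0], "claw": 0.5},
  ],
)

```text
t: 4.5
eef_pos: [0.5085, -0.2285, 0.1255]
ee_rot: [3.117, 0.0, -0.022]
force: [-0.3, -0.6, -1.4]
width: 0.0139
gripper_force: 35.0
```

```bash
python3 -c "
from h import *
f=grab('side');g=grab('top')
H=np.zeros((402,800,3),np.uint8)
H[:,:360]=cv2.resize(g['color'][175:270,355:440],(360,402),interpolation=cv2.INTER_CUBIC)
H[:322,365:795]=cv2.resize(f['color'][150:255,225:365],(430,322),interpolation=cv2.INTER_CUBIC)
cv2.imwrite('pics/c2.png',H)
go()"
```

```text
t 4.6 pos [ 0.5084 -0.2276  0.1254] rpy [ 1.7861e+02  2.0000e-02 -1.2600e+00] F [-0.4 -0.5 -1.4] w 0.0139 gf 35.0 q6 1.58
 shift cm [0. 0. 0.]
```

View pics/c2.png

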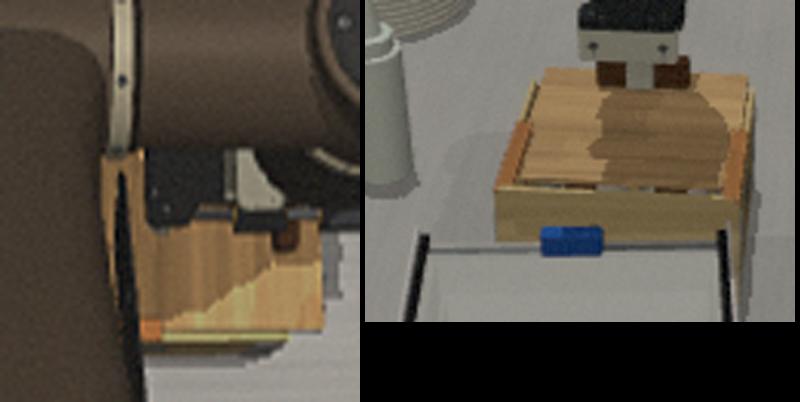

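The lid is over the lip and moving out evenly: in the side crop the gap at its rear runs along (600,190).

Call:
servo_tool(
  targets=[
    {"xyz": [0, 1.5, 0.03], "angular": [0, 0, 0], "claw": 0.5},
    {"xyz": [0, 2, 0.05], "angular": [0, 0, 0], "claw": 0.5},
    {"xyz": [0, 2, 0.05], "angular": [0, 0, 0], "claw": 0.5},
    {"xyz": [0, 2, 0.05], "angular": [0, 0, 0], "claw": 0.5},
    {"xyz": [0, 1.5, 0.03], "angular": [0, 0, 0], "claw": 0.5},
    {"xyz": [0, 0, 0], "angular": [0, 0, 0], "claw": 0.5},
    {"xyz": [0, 0, -1.5], "angular": [0, 0, 0], "claw": 0.5},
    {"xyz": [0, 0, -2], "angular": [1.4, 0, 0], "claw": 0.5},
    {"xyz": [0, 3, 0], "angular": [0, 0, 0], "claw": 0.5},
    {"xyz": [0, 3, 0], "angular": [0, 0, 0], "claw": 0.5},
    {"xyz": [0, 3, 0], "angular": [0, 0, 0], "claw": 0.5},
    {"xyz": [0, 3, 0], "angular": [0, 0, 0], "claw": 0.5},
    {"xyz": [0, 3, 0], "angular": [0, 0, 0], "claw": 0.5},
    {"xyz": [0, 2, 0], "angular": [0, 0, 0], "claw": 0.5},
    {"xyz": [0, 0, 0], "angular": [0, 0, 0], "claw": 0.5},
  ],
)

```text
t: 6.1
eef_pos: [0.5023, -0.4883, 0.1595]
ee_rot: [-3.141, 0.002, -0.023]
force: [1.1, 0.4, -1.3]
width: 0.0138
gripper_force: 35.0
```

```bash
python3 -c "
from h import *
f=grab('side','s3.png')
go(None,-.482,.0355,-1.2)"
```

```text
t 6.15 pos [ 0.5024 -0.4869  0.1595] rpy [-1.7995e+02  9.0000e-02 -1.2800e+00] F [-0.   0.9 -0.8] w 0.0136 gf 35.0 q6 2.04
 turn [-0.05  0.09 -0.08] then shift [-1.00e-02 -4.90e-01  1.24e+01]
```

View pics/s3.png

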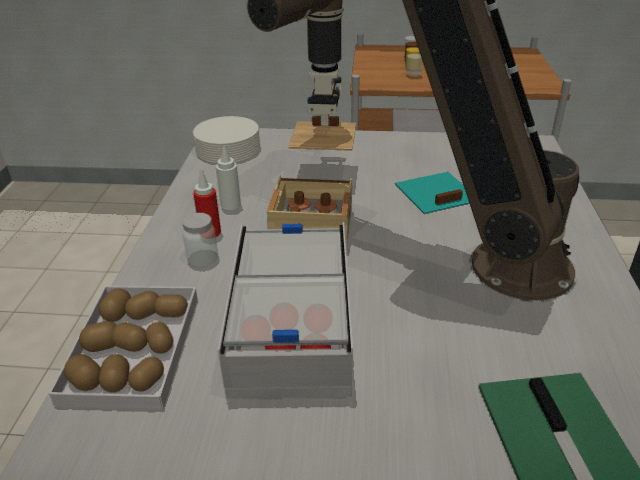

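The lid is held level and clear of the crate at (322,135), with the knobs showing in the crate at (300,198) and (325,199). I'm setting it down on the counter.

Call:
servo_tool(
  targets=[
    {"xyz": [0, 0, 3], "angular": [0, 0, 0], "claw": 0.5},
    {"xyz": [0, 0, 3], "angular": [0, 0, 0], "claw": 0.5},
    {"xyz": [0, 0, 3], "angular": [0, 0, 0], "claw": 0.5},
    {"xyz": [0, 0, 2], "angular": [0, 0, 0], "claw": 0.5},
    {"xyz": [0, 0, 0.8], "angular": [0, 0, 0], "claw": 0.5},
    {"xyz": [0, 0, 0.4], "angular": [0, 0, 0], "claw": 0.5},
    {"xyz": [0, 0, 0.2], "angular": [0, 0, 0], "claw": 0.5},
    {"xyz": [0, 0, 0], "angular": [0, 0, 0], "claw": 0.5},
    {"xyz": [0, 0, 0], "angular": [0, 0, 0], "claw": 0.5},
  ],
)

```text
t: 7.05
eef_pos: [0.504, -0.4861, 0.038]
ee_rot: [3.141, -0.002, -0.02]
force: [0.6, 0.1, -0.7]
width: 0.0137
gripper_force: 35.0
```

Call:
servo_tool(
  targets=[
    {"xyz": [0, 0, 0], "angular": [0, 0, 0], "claw": 3},
    {"xyz": [0, 0, 0], "angular": [0, 0, 0], "claw": 5},
    {"xyz": [0, 0, 0], "angular": [0, 0, 0], "claw": 5},
    {"xyz": [0, 0, -3], "angular": [0, 0, 0], "claw": 5},
    {"xyz": [0, 0, -4.5], "angular": [0, 0, 0], "claw": 7},
    {"xyz": [0, 0, -5], "angular": [0, 0, 0], "claw": 7},
    {"xyz": [0, 0, -5], "angular": [0, 0, 0], "claw": 7},
    {"xyz": [0, -4.8, -0.5], "angular": [0, 0, 0], "claw": 7},
    {"xyz": [0, -4.8, -0.5], "angular": [0, 0, 0], "claw": 7},
    {"xyz": [0, -4.8, 0], "angular": [0, 0, 0], "claw": 7},
    {"xyz": [0, -4.8, 0], "angular": [0, 0, 0], "claw": 7},
    {"xyz": [0, -4.8, 0], "angular": [0, 0, 0], "claw": 7},
    {"xyz": [0, -4.8, 0], "angular": [0, 0, 0], "claw": 7},
    {"xyz": [0, -4.8, 0], "angular": [0, 0, 0], "claw": 7},
    {"xyz": [0, -4.8, 0], "angular": [0, 0, 0], "claw": 7},
    {"xyz": [0, -4.8, 0], "angular": [0, 0, 0], "claw": 7},
    {"xyz": [0, -4.8, 0], "angular": [0, 0, 0], "claw": 7},
    {"xyz": [0, -4.8, 0], "angular": [0, 0, 0], "claw": 7},
    {"xyz": [0, 0, 0], "angular": [0, 0, 0], "claw": 7},
  ],
)

```text
t: 8.95
eef_pos: [0.5145, 0.0467, 0.2223]
ee_rot: [-3.141, -0.002, -0.015]
force: [0.0, -0.3, 0.3]
width: 0.0702
gripper_force: 0.0
```

Call:
servo_tool(
  targets=[
    {"xyz": [0, 0, 0], "angular": [0, 0, 8.5], "claw": 7},
    {"xyz": [0, 0, 0], "angular": [0, 0, 8.5], "claw": 7},
    {"xyz": [0, 0, 0], "angular": [0, 0, 8.5], "claw": 7},
    {"xyz": [0, 0, 0], "angular": [0, 0, 8.5], "claw": 7},
    {"xyz": [0, 0, 0], "angular": [0, 0, 8.5], "claw": 7},
    {"xyz": [0, 0, 0], "angular": [0, 0, 8.5], "claw": 7},
    {"xyz": [0, 0, 0], "angular": [0, 0, 8.5], "claw": 7},
    {"xyz": [0, 0, 0], "angular": [0, 0, 8.5], "claw": 7},
    {"xyz": [0, 0, 0], "angular": [0, 0, 8.5], "claw": 7},
    {"xyz": [0, 0, 0], "angular": [0, 0, 7.3], "claw": 7},
  ],
)

```text
t: 9.95
eef_pos: [0.5141, 0.0417, 0.222]
ee_rot: [-3.141, 0.0, -1.489]
force: [-1.0, -0.5, -0.5]
width: 0.0699
gripper_force: 0.0
```

```bash
python3 -c "
from h import *
f=grab('side','s4.png');grab('top','t4.png')
go(.5325,.0585,.145,-85)"
```

```text
t 10.05 pos [0.514  0.0417 0.222 ] rpy [-1.7999e+02  1.0000e-02 -8.5090e+01] F [ 0.3  0.1 -0.5] w 0.0702 gf 0.0 q6 -0.38
 turn [-0.01  0.01 -0.09] then shift [-1.51 -1.99  7.7 ]
```

View pics/t4.png

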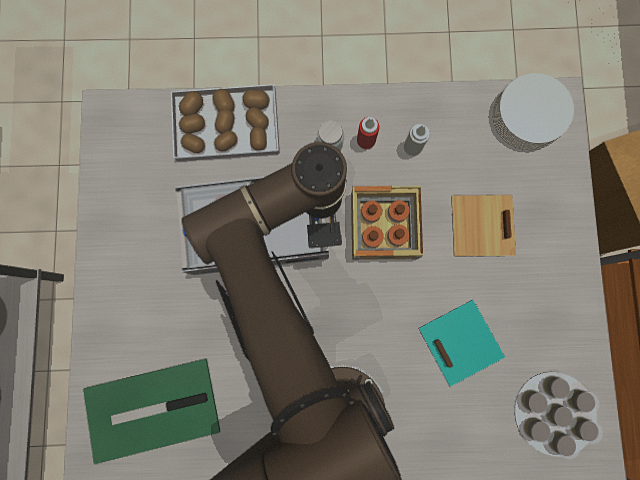

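Four pots are in the crate (knobs at about (373,210), (399,210), (372,237), (398,236)), and the lid lies flat at (484,226). Next I open the right cover.

Call:
servo_tool(
  targets=[
    {"xyz": [-1.5, -2.0, 0], "angular": [0, 0, 0], "claw": 7},
    {"xyz": [0, 0, 4], "angular": [0, 0, 0], "claw": 7},
    {"xyz": [0, 0, 2.5], "angular": [0, 0, 0], "claw": 7},
    {"xyz": [0, 0, 1.4], "angular": [0, 0, 0], "claw": 7},
    {"xyz": [0, 0, 0], "angular": [0, 0, 0], "claw": 5},
    {"xyz": [0, 0, 0], "angular": [0, 0, 0], "claw": 3.5},
    {"xyz": [0, 0, 0], "angular": [0, 0, 0], "claw": 3.5},
    {"xyz": [0, 0, 0], "angular": [0, 0, 0], "claw": 3.5},
    {"xyz": [0, 0, 0], "angular": [0, 0, 0], "claw": 3.5},
  ],
  force=12,
)

```text
t: 10.95
eef_pos: [0.5325, 0.0588, 0.1433]
ee_rot: [-3.141, 0.0, -1.482]
force: [-3.2, 0.5, 3.8]
width: 0.0449
gripper_force: 12.0
```

```bash
python3 -c "
from h import *
go()"
```

```text
t 10.95 pos [0.5325 0.0588 0.1433] rpy [-1.7999e+02  1.0000e-02 -8.4940e+01] F [-3.2  0.5  3.8] w 0.0449 gf 12.0 q6 -0.39
 shift cm [0. 0. 0.]
```

Gripped (44.9 mm). Sliding it open.

Call:
servo_tool(
  targets=[
    {"xyz": [-1, 0, 0], "angular": [0, 0, 0], "claw": 3.5},
    {"xyz": [-2, 0, 0], "angular": [0, 0, 0], "claw": 3.5},
    {"xyz": [-2, 0, 0], "angular": [0, 0, 0], "claw": 3.5},
    {"xyz": [-2, 0, 0], "angular": [0, 0, 0], "claw": 3.5},
    {"xyz": [-2, 0, 0], "angular": [0, 0, 0], "claw": 3.5},
    {"xyz": [-2, 0, 0], "angular": [0, 0, 0], "claw": 3.5},
    {"xyz": [-2, 0, 0], "angular": [0, 0, 0], "claw": 3.5},
    {"xyz": [-1.2, 0, 0], "angular": [0, 0, 0], "claw": 3.5},
    {"xyz": [-0.5, 0, 0], "angular": [0, 0, 0], "claw": 3.5},
    {"xyz": [-0.2, 0, 0], "angular": [0, 0, 0], "claw": 3.5},
    {"xyz": [0, 0, 0], "angular": [0, 0, 0], "claw": 3.5},
    {"xyz": [0, 0, 0], "angular": [0, 0, 0], "claw": 3.5},
  ],
)

```text
t: 12.15
eef_pos: [0.5188, 0.2064, 0.1433]
ee_rot: [3.14, -0.002, -1.482]
force: [-4.1, -6.1, 8.2]
width: 0.045
gripper_force: 12.0
```

```bash
python3 -c "
from h import *
go()"
```

```text
t 12.15 pos [0.5188 0.2064 0.1433] rpy [ 1.7992e+02 -1.2000e-01 -8.4930e+01] F [-4.1 -6.1  8.2] w 0.045 gf 12.0 q6 -0.64
 shift cm [0. 0. 0.]
```

Call:
servo_tool(
  targets=[
    {"xyz": [0.1, 0, 0], "angular": [0, 0, 0], "claw": 6},
    {"xyz": [0, 0, 0], "angular": [0, 0, 0], "claw": 7},
    {"xyz": [0, 0, -2], "angular": [0, 0, 0], "claw": 7},
    {"xyz": [0, 0, -4], "angular": [0, 0, 0], "claw": 6},
    {"xyz": [0, 0, -4], "angular": [0, 0, 0], "claw": 5},
    {"xyz": [0, 0, 0], "angular": [0, 0, 0], "claw": 4.6},
  ],
)

```text
t: 12.75
eef_pos: [0.5225, 0.2081, 0.2488]
ee_rot: [-3.132, 0.004, -1.482]
force: [-0.7, -0.1, -0.4]
width: 0.0505
gripper_force: 0.0
```

```bash
cat > pots.py <<'E'
from h import *
def pots(box=(350,180,425,262),z=.052,zk=.08):
    f=grab('top');im=f['color'];hsv=cv2.cvtColor(im,cv2.COLOR_BGR2HSV)
    m=cv2.inRange(hsv,(0,110,50),(12,255,255)); x0,y0,x1,y1=box;b=np.zeros_like(m);b[y0:y1,x0:x1]=m[y0:y1,x0:x1]
    b=cv2.morphologyEx(b,cv2.MORPH_OPEN,np.ones((3,3)))
    out=[]
    for c in cv2.findContours(b,0,cv2.CHAIN_APPROX_NONE)[0]:
        if cv2.contourArea(c)<120: continue
        h=cv2.convexHull(c);e=cv2.fitEllipse(h); (ex,ey),r=cv2.minEnclosingCircle(c)
        p=onz(f,e[0],z)[:2]; q=onz(f,(ex,ey),z)[:2]
        k=cv2.inRange(im,(0,0,0),(45,55,95)); w=np.zeros_like(k);cv2.circle(w,(int(ex),int(ey)),9,255,-1); M=cv2.moments(k&w,True)
        kc=onz(f,(M['m10']/max(M['m00'],1),M['m01']/max(M['m00'],1)),zk-.006)[:2]
        out.append((p,q,kc)); print('px',np.round(e[0],1),np.round(e[1],1),'ellipse',p.round(4),'circ',q.round(4),'knob',kc.round(4),M['m00'])
    return f,out
def slots():
    C=np.array([.517,.230]);a=np.radians(5.2);ex=np.array([np.cos(a),np.sin(a)]);ey=np.array([-np.sin(a),np.cos(a)])
    for sx in(.045,-.045):
        for y in(-.138,-.074): print('slot',sx,y,(C+ex*sx+ey*y).round(4))
E
python3 -c "
from pots import *
f,o=pots();slots()
cv2.imwrite('pics/c5.png',cv2.resize(f['color'][160:280,170:430],(780,360),interpolation=cv2.INTER_CUBIC))
go()"
```

```text
px [372.5 236.3] [19.9 20.5] ellipse [ 0.4747 -0.0997] circ [ 0.4748 -0.0993] knob [ 0.467  -0.0944] 15.0
px [398.4 234.5] [19.9 20.4] ellipse [ 0.4778 -0.1723] circ [ 0.478  -0.1721] knob [ 0.4721 -0.1633] 16.0
px [398.7 209.9] [20.2 20.6] ellipse [ 0.548  -0.1767] circ [ 0.5481 -0.1766] knob [ 0.5392 -0.1694] 22.0
px [371.5 210.4] [20.1 20.2] ellipse [ 0.5487 -0.0997] circ [ 0.5485 -0.0998] knob [ 0.5397 -0.0947] 18.0
slot 0.045 -0.138 [0.5743 0.0966]
slot 0.045 -0.074 [0.5685 0.1604]
slot -0.045 -0.138 [0.4847 0.0885]
slot -0.045 -0.074 [0.4789 0.1522]
t 12.8 pos [0.5212 0.2076 0.2459] rpy [-179.68    0.21  -84.94] F [-0.   0.2 -0.5] w 0.0479 gf 0.0 q6 -0.64
 shift cm [0. 0. 0.]
```

View pics/c5.png

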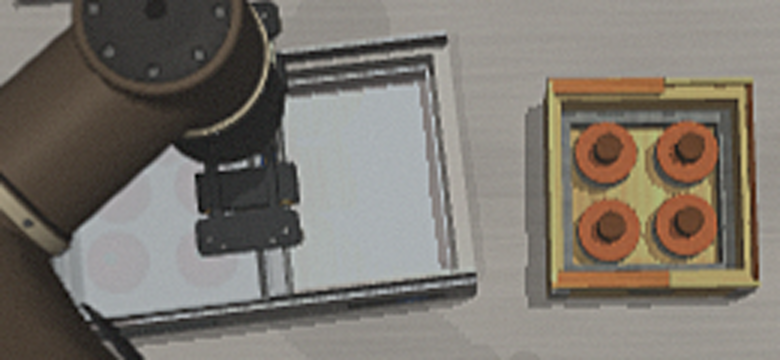

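The pan is open (light area at crop (370,180)), and four pots stand in the crate at crop (606,153), (687,152), (609,230) and (687,224).

```bash
python3 -c "
from h import *
go(.5495,-.0997,.079,-85)"
```

```text
t 12.8 pos [0.5212 0.2076 0.2459] rpy [-179.68    0.21  -84.94] F [-0.   0.2 -0.5] w 0.0479 gf 0.0 q6 -0.64
 turn [-0.32  0.21  0.06] then shift [30.86 -0.14 16.69]
```

Call:
servo_tool(
  targets=[
    {"xyz": [4.4, 0, 0], "angular": [0, 0, 0], "claw": 3.8},
    {"xyz": [4.4, 0, 0], "angular": [0, 0, 0], "claw": 3.8},
    {"xyz": [4.4, 0, 0], "angular": [0, 0, 0], "claw": 3.8},
    {"xyz": [4.4, 0, 0], "angular": [0, 0, 0], "claw": 3.8},
    {"xyz": [4.4, 0, 0], "angular": [0, 0, 0], "claw": 3.8},
    {"xyz": [4.4, 0, 0], "angular": [0, 0, 0], "claw": 3.8},
    {"xyz": [4.4, 0, 0], "angular": [0, 0, 0], "claw": 3.8},
    {"xyz": [0, 0, 4], "angular": [0, 0, 0], "claw": 3.8},
    {"xyz": [0, 0, 4], "angular": [0, 0, 0], "claw": 3.8},
    {"xyz": [0, 0, 0], "angular": [0, 0, 0], "claw": 3.8},
    {"xyz": [0, 0, 0], "angular": [0, 0, 0], "claw": 3.8},
  ],
)

```text
t: 13.9
eef_pos: [0.5467, -0.1006, 0.1626]
ee_rot: [3.139, -0.001, -1.482]
force: [-0.0, -1.0, 1.4]
width: 0.0381
gripper_force: 0.0
```

```bash
python3 -c "
from h import *
go(.5495,-.0997,.079,-85)"
```

```text
t 13.9 pos [ 0.5467 -0.1006  0.1626] rpy [ 1.7988e+02 -4.0000e-02 -8.4930e+01] F [-0.  -1.   1.4] w 0.0381 gf 0.0 q6 -0.08
 turn [ 0.12 -0.04  0.07] then shift [-0.07 -0.29  8.36]
```

Call:
servo_tool(
  targets=[
    {"xyz": [-0.1, -0.2, 3], "angular": [0, 0, 0], "claw": 3.8},
    {"xyz": [0, 0, 2], "angular": [0, 0, 0], "claw": 3.8},
    {"xyz": [0, 0, 2], "angular": [0, 0, 0], "claw": 3.8},
    {"xyz": [0, 0, 1.4], "angular": [0, 0, 0], "claw": 3.8},
    {"xyz": [0, 0, 0], "angular": [0, 0, 0], "claw": 3.8},
    {"xyz": [0, 0, 0], "angular": [0, 0, 0], "claw": 2},
    {"xyz": [0, 0, 0], "angular": [0, 0, 0], "claw": 2},
    {"xyz": [0, 0, 0], "angular": [0, 0, 0], "claw": 2},
    {"xyz": [0, 0, 0], "angular": [0, 0, 0], "claw": 2},
    {"xyz": [0, 0, -1], "angular": [0, 0, 0], "claw": 2},
    {"xyz": [0, 0, -3], "angular": [0, 0, 0], "claw": 2},
    {"xyz": [0, 0, -4], "angular": [0, 0, 0], "claw": 2},
    {"xyz": [0, 0, -4], "angular": [0, 0, 0], "claw": 2},
    {"xyz": [0, 0, -4], "angular": [0, 0, 0], "claw": 2},
    {"xyz": [0, 0, 0], "angular": [0, 0, 0], "claw": 2},
    {"xyz": [0, 0, 0], "angular": [0, 0, 0], "claw": 2},
  ],
  force=30,
)

```text
t: 15.5
eef_pos: [0.5488, -0.0992, 0.2402]
ee_rot: [-3.139, 0.001, -1.483]
force: [-0.2, 0.2, -3.0]
width: 0.0255
gripper_force: 30.0
```

```bash
python3 -c "
from h import *
go(.5743,.0966,.1045,-85);slots=0"
```

```text
t 15.5 pos [ 0.5488 -0.0992  0.2402] rpy [-1.7984e+02  4.0000e-02 -8.4980e+01] F [-0.2  0.2 -3. ] w 0.0255 gf 30.0 q6 -0.08
 turn [-0.16  0.04  0.02] then shift [-19.29  -4.25  13.57]
```

Call:
servo_tool(
  targets=[
    {"xyz": [-3.9, -0.8, 0], "angular": [0, 0, 0], "claw": 2},
    {"xyz": [-3.9, -0.9, 0], "angular": [0, 0, 0], "claw": 2},
    {"xyz": [-3.9, -0.9, 0], "angular": [0, 0, 0], "claw": 2},
    {"xyz": [-3.9, -0.9, 0], "angular": [0, 0, 0], "claw": 2},
    {"xyz": [-3.7, -0.8, 0], "angular": [0, 0, 0], "claw": 2},
    {"xyz": [0, 0, 0], "angular": [0, 0, 0], "claw": 2},
    {"xyz": [0, 0, 3], "angular": [0, 0, 0], "claw": 2},
    {"xyz": [0, 0, 0], "angular": [0, 0, 0], "claw": 2},
  ],
)

```text
t: 16.3
eef_pos: [0.5714, 0.0959, 0.2039]
ee_rot: [3.133, -0.002, -1.483]
force: [-0.9, -0.6, -2.5]
width: 0.0252
gripper_force: 30.0
```

```bash
python3 -c "
from h import *
go(.5743,.0966,.1045,-85);slots=0"
```

```text
t 16.3 pos [0.5714 0.0959 0.2039] rpy [ 1.795e+02 -1.000e-01 -8.499e+01] F [-0.9 -0.6 -2.5] w 0.0252 gf 30.0 q6 -0.41
 turn [ 0.5  -0.1   0.01] then shift [-0.04 -0.29  9.94]
```

Call:
servo_tool(
  targets=[
    {"xyz": [0, 0, 3], "angular": [0, 0, 0], "claw": 2},
    {"xyz": [0, 0, 3], "angular": [0, 0, 0], "claw": 2},
    {"xyz": [0, 0, 2.5], "angular": [0, 0, 0], "claw": 2},
    {"xyz": [0, 0, 1], "angular": [0, 0, 0], "claw": 2},
    {"xyz": [0, 0, 0.5], "angular": [0, 0, 0], "claw": 2},
    {"xyz": [0, 0, 0.4], "angular": [0, 0, 0], "claw": 2},
    {"xyz": [0, 0, 0], "angular": [0, 0, 0], "claw": 2},
    {"xyz": [0, 0, 0], "angular": [0, 0, 0], "claw": 2},
  ],
)

```text
t: 17.1
eef_pos: [0.5751, 0.0969, 0.1058]
ee_rot: [-3.14, 0.001, -1.483]
force: [-0.8, 0.4, -1.7]
width: 0.0253
gripper_force: 30.0
```

```bash
python3 -c "
from h import *
go(.5743,.0966,.1045,-85);slots=0"
```

```text
t 17.1 pos [0.5751 0.0969 0.1058] rpy [-1.7991e+02  3.0000e-02 -8.4960e+01] F [-0.8  0.4 -1.7] w 0.0253 gf 30.0 q6 -0.41
 turn [-0.09  0.03  0.04] then shift [0.02 0.09 0.13]
```

Call:
servo_tool(
  targets=[
    {"xyz": [0, 0, 0.15], "angular": [0, 0, 0], "claw": 2},
    {"xyz": [0, 0, 0], "angular": [0, 0, 0], "claw": 3.8},
    {"xyz": [0, 0, 0], "angular": [0, 0, 0], "claw": 4},
    {"xyz": [0, 0, 0], "angular": [0, 0, 0], "claw": 4},
    {"xyz": [0, 0, -2], "angular": [0, 0, 0], "claw": 4},
    {"xyz": [0, 0, -4], "angular": [0, 0, 0], "claw": 4},
    {"xyz": [0, 0, -4], "angular": [0, 0, 0], "claw": 4},
    {"xyz": [4.5, 0.8, 0], "angular": [0, 0, 0], "claw": 3.8},
    {"xyz": [4.5, 0.8, 0], "angular": [0, 0, 0], "claw": 3.8},
    {"xyz": [4.5, 0.8, 0], "angular": [0, 0, 0], "claw": 3.8},
    {"xyz": [4.5, 0.8, 0], "angular": [0, 0, 0], "claw": 3.8},
    {"xyz": [4.5, 0.8, 0], "angular": [0, 0, 0], "claw": 3.8},
    {"xyz": [4.5, 0.8, 0], "angular": [0, 0, 0], "claw": 3.8},
    {"xyz": [0, 0, 0], "angular": [0, 0, 0], "claw": 3.8},
    {"xyz": [0, 0, 0], "angular": [0, 0, 0], "claw": 3.8},
  ],
)

```text
t: 18.6
eef_pos: [0.5502, -0.1777, 0.2032]
ee_rot: [3.142, 0.0, -1.486]
force: [-0.2, -0.4, -0.1]
width: 0.0379
gripper_force: 0.0
```

```bash
python3 -c "
from pots import *
f,o=pots()
cv2.imwrite('pics/c6.png',cv2.resize(f['color'][160:280,170:430],(780,360),interpolation=cv2.INTER_CUBIC))
go(.549,-.1767,.079,-85)"
```

```text
px [398.1 234.6] [19.3 20.4] ellipse [ 0.4776 -0.1714] circ [ 0.4781 -0.1715] knob [ 0.4773 -0.1705] 69.0
t 18.65 pos [ 0.5504 -0.1768  0.2032] rpy [ 1.800e+02  1.000e-02 -8.503e+01] F [ 0.8  0.1 -1.1] w 0.038 gf 0.0 q6 0.06
 turn [ 0.    0.01 -0.03] then shift [-0.02  0.13 12.42]
```

View pics/c6.png

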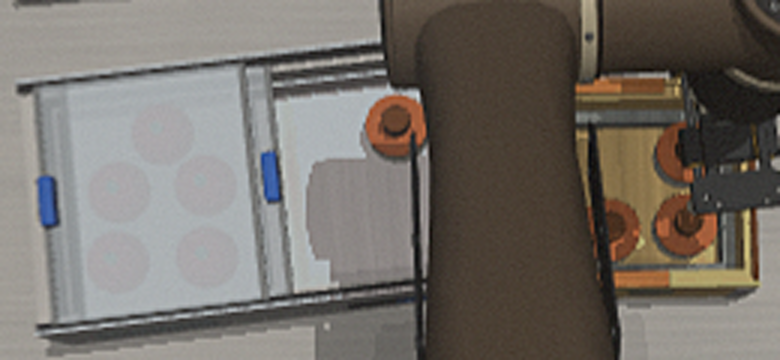

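The first pot stands upright in the pan at crop (397,122). The next one at crop (685,152) is unmoved under the gripper.

Call:
servo_tool(
  targets=[
    {"xyz": [0, 0.1, 4], "angular": [0, 0, 0], "claw": 3.8},
    {"xyz": [0, 0, 4], "angular": [0, 0, 0], "claw": 3.8},
    {"xyz": [0, 0, 2.5], "angular": [0, 0, 0], "claw": 3.8},
    {"xyz": [0, 0, 1.4], "angular": [0, 0, 0], "claw": 3.8},
    {"xyz": [0, 0, 0.5], "angular": [0, 0, 0], "claw": 3.8},
    {"xyz": [0, 0, 0], "angular": [0, 0, 0], "claw": 3.8},
    {"xyz": [0, 0, 0], "angular": [0, 0, 0], "claw": 2},
    {"xyz": [0, 0, 0], "angular": [0, 0, 0], "claw": 2},
    {"xyz": [0, 0, 0], "angular": [0, 0, 0], "claw": 2},
    {"xyz": [0, 0, 0], "angular": [0, 0, 0], "claw": 2},
    {"xyz": [0, 0, -1], "angular": [0, 0, 0], "claw": 2},
    {"xyz": [0, 0, -3], "angular": [0, 0, 0], "claw": 2},
    {"xyz": [0, 0, -4], "angular": [0, 0, 0], "claw": 2},
    {"xyz": [0, 0, -4], "angular": [0, 0, 0], "claw": 2},
    {"xyz": [0, 0, -4], "angular": [0, 0, 0], "claw": 2},
    {"xyz": [0, 0, 0], "angular": [0, 0, 0], "claw": 2},
    {"xyz": [0, 0, 0], "angular": [0, 0, 0], "claw": 2},
  ],
)

```text
t: 20.35
eef_pos: [0.55, -0.1766, 0.241]
ee_rot: [-3.138, 0.0, -1.483]
force: [-1.0, -0.4, -3.3]
width: 0.0254
gripper_force: 30.0
```

```bash
python3 -c "
from h import *
go(.5685,.1604,.1045,-85);slots=0"
```

```text
t 20.35 pos [ 0.55   -0.1766  0.241 ] rpy [-179.78    0.    -84.98] F [-1.  -0.4 -3.3] w 0.0254 gf 30.0 q6 0.06
 turn [-0.22  0.    0.02] then shift [-33.41  -4.78  13.65]
```

Call:
servo_tool(
  targets=[
    {"xyz": [-4.2, -0.6, 0], "angular": [0, 0, 0], "claw": 2},
    {"xyz": [-4.2, -0.6, 0], "angular": [0, 0, 0], "claw": 2},
    {"xyz": [-4.2, -0.6, 0], "angular": [0, 0, 0], "claw": 2},
    {"xyz": [-4.2, -0.6, 0], "angular": [0, 0, 0], "claw": 2},
    {"xyz": [-4.2, -0.6, 0], "angular": [0, 0, 0], "claw": 2},
    {"xyz": [-4.2, -0.6, 0], "angular": [0, 0, 0], "claw": 2},
    {"xyz": [-4.2, -0.6, 0], "angular": [0, 0, 0], "claw": 2},
    {"xyz": [-4.0, -0.6, 0], "angular": [0, 0, 0], "claw": 2},
    {"xyz": [0, 0, 0], "angular": [0, 0, 0], "claw": 2},
    {"xyz": [0, 0, 0], "angular": [0, 0, 0], "claw": 2},
    {"xyz": [0, 0, 3], "angular": [0, 0, 0], "claw": 2},
    {"xyz": [0, 0, 0], "angular": [0, 0, 0], "claw": 2},
    {"xyz": [0, 0, 0], "angular": [0, 0, 0], "claw": 2},
  ],
)

```text
t: 21.65
eef_pos: [0.5676, 0.159, 0.2089]
ee_rot: [3.14, -0.001, -1.484]
force: [-0.2, 0.6, -0.9]
width: 0.0255
gripper_force: 30.0
```

```bash
python3 -c "
from h import *
go(.5685,.1604,.1045,-85);slots=0"
```

```text
t 21.65 pos [0.5676 0.159  0.2089] rpy [ 1.7989e+02 -8.0000e-02 -8.5020e+01] F [-0.2  0.6 -0.9] w 0.0255 gf 30.0 q6 -0.52
 turn [ 0.11 -0.08 -0.02] then shift [-0.13 -0.11 10.44]
```

Call:
servo_tool(
  targets=[
    {"xyz": [-0.1, -0.1, 3], "angular": [0, 0, 0], "claw": 2},
    {"xyz": [0, 0, 3], "angular": [0, 0, 0], "claw": 2},
    {"xyz": [0, 0, 2.5], "angular": [0, 0, 0], "claw": 2},
    {"xyz": [0, 0, 1], "angular": [0, 0, 0], "claw": 2},
    {"xyz": [0, 0, 0.5], "angular": [0, 0, 0], "claw": 2},
    {"xyz": [0, 0, 0.5], "angular": [0, 0, 0], "claw": 2},
    {"xyz": [0, 0, 0], "angular": [0, 0, 0], "claw": 2},
    {"xyz": [0, 0, 0], "angular": [0, 0, 0], "claw": 2},
  ],
)

```text
t: 22.45
eef_pos: [0.5694, 0.1617, 0.1053]
ee_rot: [-3.14, 0.001, -1.483]
force: [-0.0, -0.2, -2.0]
width: 0.0251
gripper_force: 30.0
```

Call:
servo_tool(
  targets=[
    {"xyz": [0, 0, 0], "angular": [0, 0, 0], "claw": 3.8},
    {"xyz": [0, 0, 0], "angular": [0, 0, 0], "claw": 4},
    {"xyz": [0, 0, 0], "angular": [0, 0, 0], "claw": 4},
    {"xyz": [0, 0, -2], "angular": [0, 0, 0], "claw": 4},
    {"xyz": [0, 0, -4], "angular": [0, 0, 0], "claw": 4},
    {"xyz": [0, 0, -4], "angular": [0, 0, 0], "claw": 4},
    {"xyz": [4.6, 1.7, 0], "angular": [0, 0, 0], "claw": 3.8},
    {"xyz": [4.6, 1.7, 0], "angular": [0, 0, 0], "claw": 3.8},
    {"xyz": [4.6, 1.7, 0], "angular": [0, 0, 0], "claw": 3.8},
    {"xyz": [4.6, 1.7, 0], "angular": [0, 0, 0], "claw": 3.8},
    {"xyz": [4.6, 1.7, 0], "angular": [0, 0, 0], "claw": 3.8},
    {"xyz": [4.6, 1.7, 0], "angular": [0, 0, 0], "claw": 3.8},
    {"xyz": [4.6, 1.6, 0], "angular": [0, 0, 0], "claw": 3.8},
    {"xyz": [0, 0, 0], "angular": [0, 0, 0], "claw": 3.8},
    {"xyz": [0, 0, 0], "angular": [0, 0, 0], "claw": 3.8},
  ],
)

```text
t: 23.95
eef_pos: [0.4792, -0.1709, 0.2045]
ee_rot: [-3.141, -0.0, -1.486]
force: [0.0, -0.1, -0.7]
width: 0.0381
gripper_force: 0.0
```

```bash
python3 -c "
from pots import *
f,o=pots();g=grab('side')
H=np.zeros((540,800,3),np.uint8)
H[:360,:780]=cv2.resize(f['color'][160:280,170:430],(780,360),interpolation=cv2.INTER_CUBIC)
H[360:,:400]=cv2.resize(g['color'][180:270,200:400],(400,180))
cv2.imwrite('pics/c7.png',H)
go(.479,-.1723,.079,-85)"
```

```text
px [372.6 236.3] [19.7 20.5] ellipse [ 0.4749 -0.0999] circ [ 0.4748 -0.0993] knob [ 0.4735 -0.0982] 96.0
t 24.05 pos [ 0.4798 -0.1693  0.2044] rpy [-179.98    0.    -84.96] F [-0.2  1.4  0.1] w 0.0379 gf 0.0 q6 0.04
 turn [-0.02  0.    0.04] then shift [ 0.29  0.11 12.54]
```

View pics/c7.png

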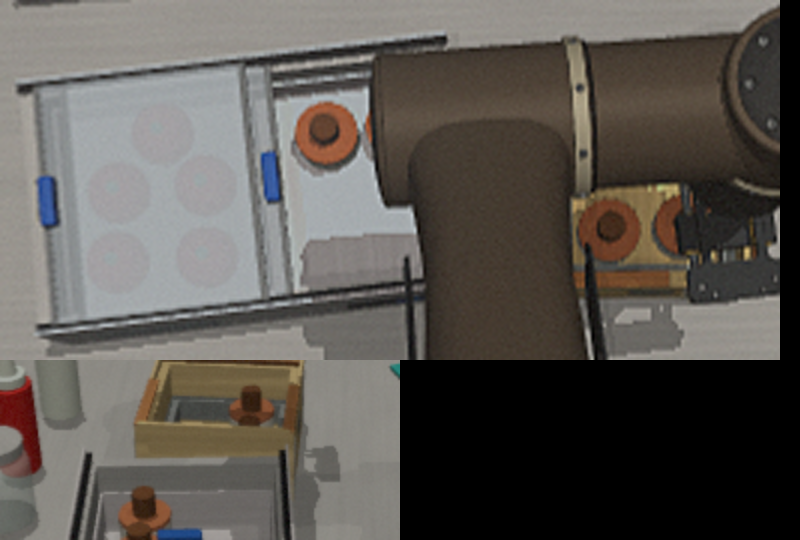

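The second pot is upright at crop (327,133). The remaining pots at crop (610,230) and (680,225) have not moved.

Call:
servo_tool(
  targets=[
    {"xyz": [0.2, 0.1, 4], "angular": [0, 0, 0], "claw": 3.8},
    {"xyz": [0, 0, 4], "angular": [0, 0, 0], "claw": 3.8},
    {"xyz": [0, 0, 2.5], "angular": [0, 0, 0], "claw": 3.8},
    {"xyz": [0, 0, 1.4], "angular": [0, 0, 0], "claw": 3.8},
    {"xyz": [0, 0, 0.6], "angular": [0, 0, 0], "claw": 3.8},
    {"xyz": [0, 0, 0], "angular": [0, 0, 0], "claw": 3.8},
    {"xyz": [0, 0, 0], "angular": [0, 0, 0], "claw": 2},
    {"xyz": [0, 0, 0], "angular": [0, 0, 0], "claw": 2},
    {"xyz": [0, 0, 0], "angular": [0, 0, 0], "claw": 2},
    {"xyz": [0, 0, 0], "angular": [0, 0, 0], "claw": 2},
    {"xyz": [0, 0, -1], "angular": [0, 0, 0], "claw": 2},
    {"xyz": [0, 0, -3], "angular": [0, 0, 0], "claw": 2},
    {"xyz": [0, 0, -4], "angular": [0, 0, 0], "claw": 2},
    {"xyz": [0, 0, -4], "angular": [0, 0, 0], "claw": 2},
    {"xyz": [0, 0, -4], "angular": [0, 0, 0], "claw": 2},
    {"xyz": [0, 0, 0], "angular": [0, 0, 0], "claw": 2},
    {"xyz": [0, 0, 0], "angular": [0, 0, 0], "claw": 2},
  ],
)

```text
t: 25.75
eef_pos: [0.4788, -0.1717, 0.2405]
ee_rot: [-3.139, 0.0, -1.483]
force: [0.2, 0.8, -2.6]
width: 0.0251
gripper_force: 30.0
```

```bash
python3 -c "
from h import *
go(.4789,.1522,.1045,-85)"
```

```text
t 25.75 pos [ 0.4788 -0.1717  0.2405] rpy [-1.7984e+02  2.0000e-02 -8.4990e+01] F [ 0.2  0.8 -2.6] w 0.0251 gf 30.0 q6 0.05
 turn [-0.16  0.02  0.01] then shift [-32.27  -2.83  13.6 ]
```

Call:
servo_tool(
  targets=[
    {"xyz": [-4.0, -0.3, 0], "angular": [0, 0, 0], "claw": 2},
    {"xyz": [-4.0, -0.4, 0], "angular": [0, 0, 0], "claw": 2},
    {"xyz": [-4.0, -0.4, 0], "angular": [0, 0, 0], "claw": 2},
    {"xyz": [-4.0, -0.4, 0], "angular": [0, 0, 0], "claw": 2},
    {"xyz": [-4.0, -0.4, 0], "angular": [0, 0, 0], "claw": 2},
    {"xyz": [-4.0, -0.3, 0], "angular": [0, 0, 0], "claw": 2},
    {"xyz": [-4.0, -0.3, 0], "angular": [0, 0, 0], "claw": 2},
    {"xyz": [-4.3, -0.3, 0], "angular": [0, 0, 0], "claw": 2},
    {"xyz": [0, 0, 0], "angular": [0, 0, 0], "claw": 2},
    {"xyz": [0, 0, 0], "angular": [0, 0, 0], "claw": 2},
    {"xyz": [0, 0, 3], "angular": [0, 0, 0], "claw": 2},
    {"xyz": [0, 0, 0], "angular": [0, 0, 0], "claw": 2},
    {"xyz": [0, 0, 0], "angular": [0, 0, 0], "claw": 2},
  ],
)

```text
t: 27.05
eef_pos: [0.4779, 0.151, 0.2089]
ee_rot: [3.14, -0.002, -1.484]
force: [0.2, -0.2, -1.7]
width: 0.0254
gripper_force: 30.0
```

```bash
python3 -c "
from h import *
go(.4789,.1522,.1045,-85);slots=0"
```

```text
t 27.05 pos [0.4779 0.151  0.2089] rpy [ 1.7988e+02 -1.0000e-01 -8.5030e+01] F [ 0.2 -0.2 -1.7] w 0.0254 gf 30.0 q6 -0.61
 turn [ 0.12 -0.1  -0.03] then shift [-0.11 -0.11 10.44]
```

Call:
servo_tool(
  targets=[
    {"xyz": [-0.1, -0.1, 3], "angular": [0, 0, 0], "claw": 2},
    {"xyz": [0, 0, 3], "angular": [0, 0, 0], "claw": 2},
    {"xyz": [0, 0, 2.5], "angular": [0, 0, 0], "claw": 2},
    {"xyz": [0, 0, 1], "angular": [0, 0, 0], "claw": 2},
    {"xyz": [0, 0, 0.5], "angular": [0, 0, 0], "claw": 2},
    {"xyz": [0, 0, 0.5], "angular": [0, 0, 0], "claw": 2},
    {"xyz": [0, 0, 0], "angular": [0, 0, 0], "claw": 2},
    {"xyz": [0, 0, 0], "angular": [0, 0, 0], "claw": 2},
  ],
)

```text
t: 27.85
eef_pos: [0.4797, 0.1538, 0.1052]
ee_rot: [-3.14, 0.001, -1.483]
force: [-0.1, 0.1, -2.3]
width: 0.025
gripper_force: 30.0
```

Call:
servo_tool(
  targets=[
    {"xyz": [0, 0, 0], "angular": [0, 0, 0], "claw": 3.8},
    {"xyz": [0, 0, 0], "angular": [0, 0, 0], "claw": 4},
    {"xyz": [0, 0, 0], "angular": [0, 0, 0], "claw": 4},
    {"xyz": [0, 0, -2], "angular": [0, 0, 0], "claw": 4},
    {"xyz": [0, 0, -4], "angular": [0, 0, 0], "claw": 4},
    {"xyz": [0, 0, -4], "angular": [0, 0, 0], "claw": 4},
    {"xyz": [4.2, 0.4, 0], "angular": [0, 0, 0], "claw": 3.8},
    {"xyz": [4.2, 0.5, 0], "angular": [0, 0, 0], "claw": 3.8},
    {"xyz": [4.2, 0.4, 0], "angular": [0, 0, 0], "claw": 3.8},
    {"xyz": [4.2, 0.4, 0], "angular": [0, 0, 0], "claw": 3.8},
    {"xyz": [4.2, 0.4, 0], "angular": [0, 0, 0], "claw": 3.8},
    {"xyz": [4.1, 0.4, 0], "angular": [0, 0, 0], "claw": 3.8},
    {"xyz": [0, 0, 0], "angular": [0, 0, 0], "claw": 3.8},
    {"xyz": [0, 0, 0], "angular": [0, 0, 0], "claw": 3.8},
  ],
)

```text
t: 29.25
eef_pos: [0.4762, -0.0996, 0.2044]
ee_rot: [-3.141, 0.0, -1.485]
force: [-0.4, 0.1, 0.8]
width: 0.0382
gripper_force: 0.0
```

```bash
python3 -c "
from pots import *
f,o=pots();g=grab('side')
H=np.zeros((600,800,3),np.uint8)
H[:360,:780]=cv2.resize(f['color'][160:280,170:430],(780,360),interpolation=cv2.INTER_CUBIC)
H[360:,:480]=cv2.resize(g['color'][180:280,200:400],(480,240))
cv2.imwrite('pics/c8.png',H)
go(.4757,-.0997,.079,-85)"
```

```text
t 29.35 pos [ 0.4764 -0.0983  0.2044] rpy [-179.98    0.    -84.96] F [1.4 1.1 0.3] w 0.0384 gf 0.0 q6 -0.11
 turn [-0.02  0.    0.04] then shift [ 0.13  0.08 12.54]
```

View pics/c8.png

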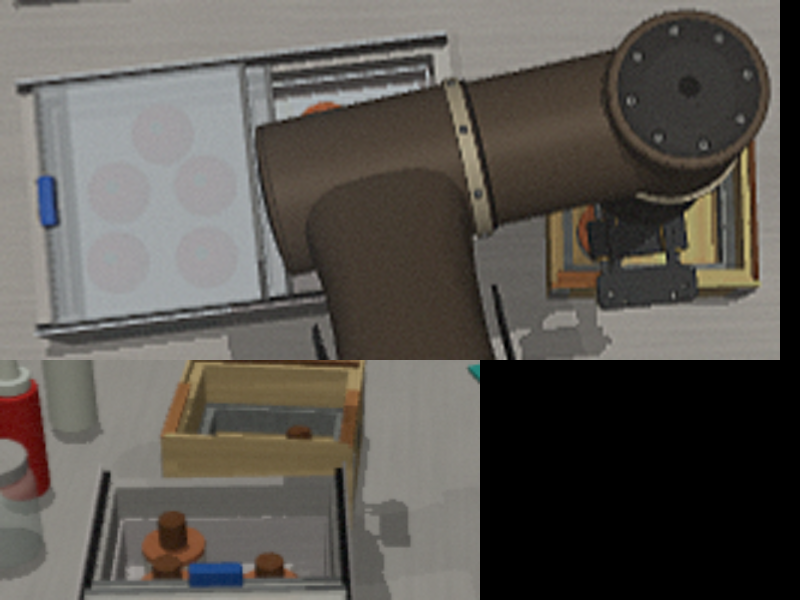

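Three pots are upright in the pan (side crop (172,530), (167,570), (268,570)). I'll check whether the last knob, at side px ~(325,208), is still where it was.

```bash
python3 -c "
from h import *
g=grab('side')
print(proj(g,(.4757,-.0997,.08)),proj(g,(.4757,-.12,.08)))
k=cv2.inRange(g['color'],(0,0,0),(60,70,110));k[:195]=0;k[216:]=0;k[:,300:]&=255;k[:,:300]=0;k[:,345:]=0
for c in cv2.findContours(k,0,1)[0]:
  if cv2.contourArea(c)>5: print(cv2.boundingRect(c))
go(.4757,-.0997,.079,-85)
"
```

```text
[323.32922578 208.62266936] [323.99133271 204.31517195]
(319, 207, 11, 6)
(343, 199, 2, 13)
t 29.4 pos [ 0.4765 -0.098   0.2044] rpy [-179.98    0.    -84.91] F [-0.2 -0.3 -0.1] w 0.038 gf 0.0 q6 -0.11
 turn [-0.01  0.    0.09] then shift [ 0.17  0.09 12.54]
```

Call:
servo_tool(
  targets=[
    {"xyz": [0.1, 0.1, 4], "angular": [0, 0, 0], "claw": 3.8},
    {"xyz": [0, 0, 4], "angular": [0, 0, 0], "claw": 3.8},
    {"xyz": [0, 0, 2.5], "angular": [0, 0, 0], "claw": 3.8},
    {"xyz": [0, 0, 1.4], "angular": [0, 0, 0], "claw": 3.8},
    {"xyz": [0, 0, 0.6], "angular": [0, 0, 0], "claw": 3.8},
    {"xyz": [0, 0, 0], "angular": [0, 0, 0], "claw": 3.8},
    {"xyz": [0, 0, 0], "angular": [0, 0, 0], "claw": 2},
    {"xyz": [0, 0, 0], "angular": [0, 0, 0], "claw": 2},
    {"xyz": [0, 0, 0], "angular": [0, 0, 0], "claw": 2},
    {"xyz": [0, 0, 0], "angular": [0, 0, 0], "claw": 2},
    {"xyz": [0, 0, -1], "angular": [0, 0, 0], "claw": 2},
    {"xyz": [0, 0, -3], "angular": [0, 0, 0], "claw": 2},
    {"xyz": [0, 0, -4], "angular": [0, 0, 0], "claw": 2},
    {"xyz": [0, 0, -4], "angular": [0, 0, 0], "claw": 2},
    {"xyz": [0, 0, -4], "angular": [0, 0, 0], "claw": 2},
    {"xyz": [0, 0, 0], "angular": [0, 0, 0], "claw": 2},
    {"xyz": [0, 0, 0], "angular": [0, 0, 0], "claw": 2},
  ],
)

```text
t: 31.1
eef_pos: [0.4755, -0.0997, 0.2404]
ee_rot: [-3.139, 0.001, -1.483]
force: [-0.2, 0.2, -3.9]
width: 0.0254
gripper_force: 30.0
```

```bash
python3 -c "
from pots import *
go(.4847,.0885,.1045,-85)
pots((260,175,330,265),.077,.105)"
```

```text
t 31.1 pos [ 0.4755 -0.0997  0.2404] rpy [-1.7985e+02  5.0000e-02 -8.4990e+01] F [-0.2  0.2 -3.9] w 0.0254 gf 30.0 q6 -0.11
 turn [-0.15  0.05  0.01] then shift [-18.67  -2.56  13.59]
```

Call:
servo_tool(
  targets=[
    {"xyz": [-3.7, -0.5, 0], "angular": [0, 0, 0], "claw": 2},
    {"xyz": [-3.7, -0.5, 0], "angular": [0, 0, 0], "claw": 2},
    {"xyz": [-3.7, -0.5, 0], "angular": [0, 0, 0], "claw": 2},
    {"xyz": [-3.7, -0.5, 0], "angular": [0, 0, 0], "claw": 2},
    {"xyz": [-3.8, -0.5, 0], "angular": [0, 0, 0], "claw": 2},
    {"xyz": [0, 0, 0], "angular": [0, 0, 0], "claw": 2},
    {"xyz": [0, 0, 0], "angular": [0, 0, 0], "claw": 2},
    {"xyz": [0, 0, 2.5], "angular": [0, 0, 0], "claw": 2},
    {"xyz": [0, 0, 0], "angular": [0, 0, 0], "claw": 2},
    {"xyz": [0, 0, 0], "angular": [0, 0, 0], "claw": 2},
  ],
)

```text
t: 32.15
eef_pos: [0.4835, 0.0865, 0.2138]
ee_rot: [3.139, -0.001, -1.484]
force: [0.4, 0.1, -1.9]
width: 0.0251
gripper_force: 30.0
```

```bash
python3 -c "
from pots import *
go(.4847,.0885,.1045,-85)
g=grab('side');f=grab('top')
H=np.zeros((600,800,3),np.uint8)
H[:276,:600]=cv2.resize(f['color'][160:280,170:430],(600,276),interpolation=cv2.INTER_CUBIC)
H[280:,:640]=cv2.resize(g['color'][150:250,220:420],(640,320))
cv2.imwrite('pics/c9.png',H)
"
```

```text
t 32.15 pos [0.4835 0.0865 0.2138] rpy [ 1.7988e+02 -8.0000e-02 -8.5020e+01] F [ 0.4  0.1 -1.9] w 0.0251 gf 30.0 q6 -0.49
 turn [ 0.12 -0.08 -0.02] then shift [-0.19 -0.14 10.93]
```

View pics/c9.png

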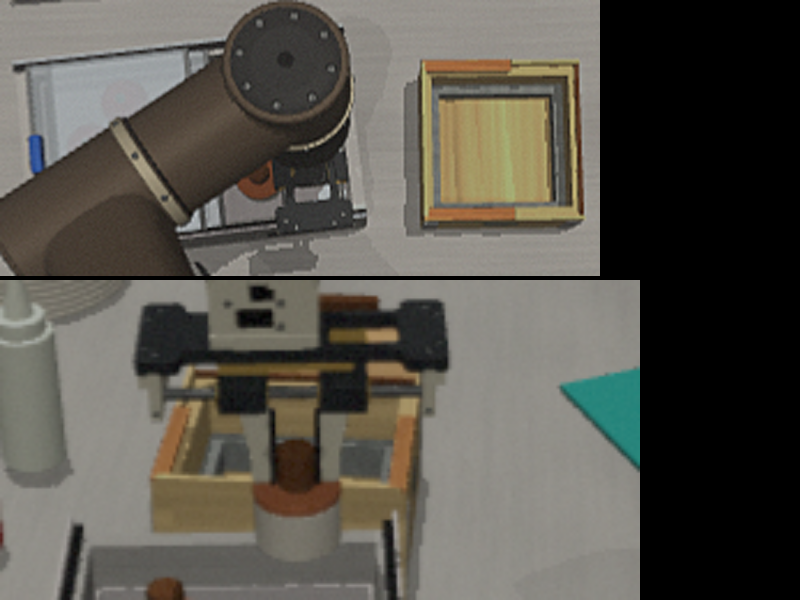

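The last pot hangs upright over its slot and the crate is empty. Lowering it into the pan.

Call:
servo_tool(
  targets=[
    {"xyz": [-0.1, -0.1, 3], "angular": [0, 0, 0], "claw": 2},
    {"xyz": [0, 0, 3], "angular": [0, 0, 0], "claw": 2},
    {"xyz": [0, 0, 2.5], "angular": [0, 0, 0], "claw": 2},
    {"xyz": [0, 0, 1.4], "angular": [0, 0, 0], "claw": 2},
    {"xyz": [0, 0, 0.6], "angular": [0, 0, 0], "claw": 2},
    {"xyz": [0, 0, 0.5], "angular": [0, 0, 0], "claw": 2},
    {"xyz": [0, 0, 0], "angular": [0, 0, 0], "claw": 2},
    {"xyz": [0, 0, 0], "angular": [0, 0, 0], "claw": 2},
  ],
)

```text
t: 33.05
eef_pos: [0.4856, 0.089, 0.1052]
ee_rot: [-3.14, 0.001, -1.483]
force: [-0.0, -0.3, -2.7]
width: 0.0253
gripper_force: 30.0
```

Call:
servo_tool(
  targets=[
    {"xyz": [0, 0, 0], "angular": [0, 0, 0], "claw": 3.8},
    {"xyz": [0, 0, 0], "angular": [0, 0, 0], "claw": 4},
    {"xyz": [0, 0, 0], "angular": [0, 0, 0], "claw": 4},
    {"xyz": [0, 0, -2], "angular": [0, 0, 0], "claw": 4},
    {"xyz": [0, 0, -4], "angular": [0, 0, 0], "claw": 4},
    {"xyz": [0, 0, -4], "angular": [0, 0, 0], "claw": 4},
    {"xyz": [-4, -1.5, 0], "angular": [0, 0, 0], "claw": 7},
    {"xyz": [-4, -1.5, 0], "angular": [0, 0, 0], "claw": 7},
    {"xyz": [-3, -1, 0], "angular": [0, 0, 0], "claw": 7},
    {"xyz": [0, 0, 0], "angular": [0, 0, 0], "claw": 7},
    {"xyz": [0, 0, 0], "angular": [0, 0, 0], "claw": 7},
  ],
)

```text
t: 34.15
eef_pos: [0.5149, 0.2024, 0.204]
ee_rot: [3.141, -0.0, -1.482]
force: [0.1, -0.8, -0.1]
width: 0.069
gripper_force: 0.0
```

```bash
python3 -c "
from pots import *
go(.5188,.2064,.1433,-85)
pots((250,165,340,275),.077,.105)
g=grab('side');f=grab('top')
H=np.zeros((600,800,3),np.uint8)
H[:276,:600]=cv2.resize(f['color'][160:280,170:430],(600,276),interpolation=cv2.INTER_CUBIC)
H[280:,:640]=cv2.resize(g['color'][190:290,200:400],(640,320))
cv2.imwrite('pics/c10.png',H)
"
```

```text
t 34.15 pos [0.5149 0.2024 0.204 ] rpy [ 1.7997e+02 -2.0000e-02 -8.4890e+01] F [ 0.1 -0.8 -0.1] w 0.069 gf 0.0 q6 -0.64
 turn [ 0.03 -0.02  0.11] then shift [-0.37 -0.42  6.07]
px [282.2 235.7] [19.6 20.5] ellipse [0.4799 0.1515] circ [0.4798 0.1521] knob [0.4741 0.152 ] 26.0
px [305.1 232.9] [20.3 20.7] ellipse [0.486  0.0882] circ [0.486  0.0882] knob [0.4764 0.0893] 17.0
px [278.3 204. ] [19.9 20.3] ellipse [0.5694 0.1611] circ [0.5694 0.1611] knob [0.5613 0.1611] 29.0
px [301.8 201.4] [19.9 20.4] ellipse [0.5749 0.0957] circ [0.5753 0.0954] knob [0.5657 0.0958] 20.0
```

View pics/c10.png

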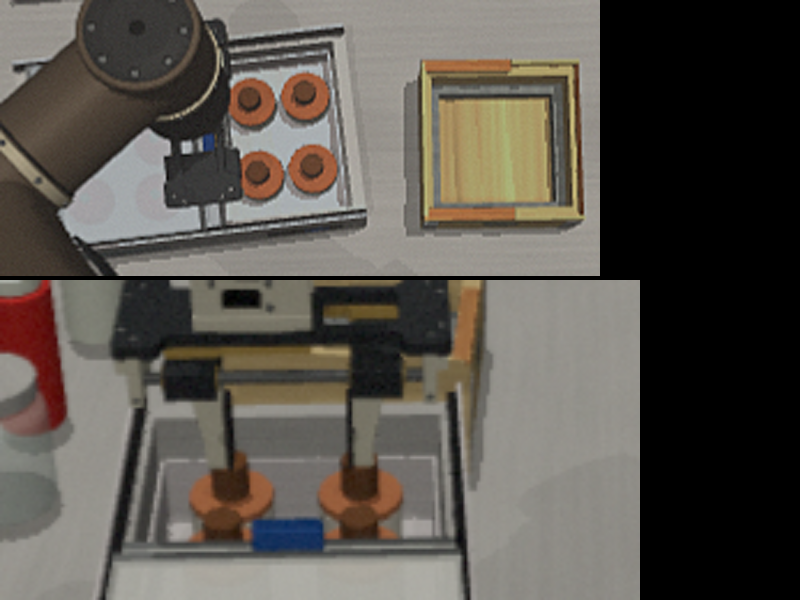

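All four pots stand upright in the pan (crop (252,98), (304,93), (260,174), (312,168)). Closing the right cover.

Call:
servo_tool(
  targets=[
    {"xyz": [-0.4, -0.4, 0], "angular": [0, 0, 0], "claw": 7},
    {"xyz": [0, 0, 3], "angular": [0, 0, 0], "claw": 7},
    {"xyz": [0, 0, 2], "angular": [0, 0, 0], "claw": 7},
    {"xyz": [0, 0, 1], "angular": [0, 0, 0], "claw": 7},
    {"xyz": [0, 0, 0], "angular": [0, 0, 0], "claw": 5},
    {"xyz": [0, 0, 0], "angular": [0, 0, 0], "claw": 3.5},
    {"xyz": [0, 0, 0], "angular": [0, 0, 0], "claw": 3.5},
    {"xyz": [0, 0, 0], "angular": [0, 0, 0], "claw": 3.5},
    {"xyz": [0, 0, 0], "angular": [0, 0, 0], "claw": 3.5},
  ],
  force=12,
)

```text
t: 35.2
eef_pos: [0.5188, 0.2064, 0.1453]
ee_rot: [-3.141, 0.001, -1.483]
force: [-3.5, 0.3, 5.3]
width: 0.045
gripper_force: 12.0
```

```bash
python3 -c "
from h import *
go(.5325,.0588,.1433)"
```

```text
t 35.2 pos [0.5188 0.2064 0.1453] rpy [-1.7995e+02  3.0000e-02 -8.4960e+01] F [-3.5  0.3  5.3] w 0.045 gf 12.0 q6 -0.64
 shift cm [14.82 -0.07  0.19]
```

Call:
servo_tool(
  targets=[
    {"xyz": [1, 0, 0], "angular": [0, 0, 0], "claw": 3.5},
    {"xyz": [2, 0, 0], "angular": [0, 0, 0], "claw": 3.5},
    {"xyz": [2, 0, 0], "angular": [0, 0, 0], "claw": 3.5},
    {"xyz": [2, 0, 0], "angular": [0, 0, 0], "claw": 3.5},
    {"xyz": [2, 0, 0], "angular": [0, 0, 0], "claw": 3.5},
    {"xyz": [2, 0, 0], "angular": [0, 0, 0], "claw": 3.5},
    {"xyz": [2, 0, 0], "angular": [0, 0, 0], "claw": 3.5},
    {"xyz": [1.2, 0, 0], "angular": [0, 0, 0], "claw": 3.5},
    {"xyz": [0.6, 0, 0], "angular": [0, 0, 0], "claw": 3.5},
    {"xyz": [0.2, 0, 0], "angular": [0, 0, 0], "claw": 3.5},
    {"xyz": [0.1, 0, 0], "angular": [0, 0, 0], "claw": 3.5},
    {"xyz": [0, 0, 0], "angular": [0, 0, 0], "claw": 3.5},
    {"xyz": [0, 0, 0], "angular": [0, 0, 0], "claw": 3.5},
  ],
)

```text
t: 36.5
eef_pos: [0.5325, 0.058, 0.1451]
ee_rot: [-3.139, 0.003, -1.483]
force: [-5.6, 12.2, 5.7]
width: 0.045
gripper_force: 12.0
```

```bash
python3 -c "
from h import *
go(.5325,.0588,.1433)"
```

```text
t 36.5 pos [0.5325 0.058  0.1451] rpy [-179.86    0.18  -84.95] F [-5.6 12.2  5.7] w 0.045 gf 12.0 q6 -0.38
 shift cm [-0.07 -0.    0.18]
```

Call:
servo_tool(
  targets=[
    {"xyz": [-0.2, 0, 0], "angular": [0, 0, 0], "claw": 3.5},
    {"xyz": [0, 0, 0], "angular": [0, 0, 0], "claw": 6},
    {"xyz": [0, 0, 0], "angular": [0, 0, 0], "claw": 7},
    {"xyz": [0, 0, -2], "angular": [0, 0, 0], "claw": 7},
    {"xyz": [0, 0, -4], "angular": [0, 0, 0], "claw": 7},
    {"xyz": [0, 0, -3], "angular": [0, 0, 0], "claw": 6},
    {"xyz": [0, 0, 0], "angular": [0, 0, -8.5], "claw": 5},
    {"xyz": [0, 0, 0], "angular": [0, 0, -8.5], "claw": 5},
    {"xyz": [0, 0, 0], "angular": [0, 0, -8.5], "claw": 5},
    {"xyz": [0, 0, 0], "angular": [0, 0, -8.5], "claw": 5},
    {"xyz": [0, 0, 0], "angular": [0, 0, -8.5], "claw": 5},
    {"xyz": [0, 0, 0], "angular": [0, 0, -8.5], "claw": 5},
    {"xyz": [0, 0, 0], "angular": [0, 0, -8.5], "claw": 5},
    {"xyz": [0, 0, 0], "angular": [0, 0, -8.5], "claw": 5},
    {"xyz": [0, 0, 0], "angular": [0, 0, -8.5], "claw": 5},
    {"xyz": [0, 0, 0], "angular": [0, 0, -7.2], "claw": 5},
    {"xyz": [0, 0, 0], "angular": [0, 0, 0], "claw": 5},
    {"xyz": [0, 0, 0], "angular": [0, 0, 0], "claw": 5},
  ],
)

```text
t: 38.3
eef_pos: [0.5317, 0.0575, 0.234]
ee_rot: [3.141, 0.001, -0.026]
force: [-1.3, -0.1, -0.5]
width: 0.05
gripper_force: 0.0
```

```bash
python3 - <<'E'
from h import *
go(.504,-.4861,.036,-1.2)
f=grab('top');im=f['color']
m=cv2.inRange(im,(0,0,0),(60,70,110));b=np.zeros_like(m);b[195:260,490:530]=m[195:260,490:530]
for c in cv2.findContours(b,0,1)[0]:
    if cv2.contourArea(c)>15:
        r=cv2.minAreaRect(c);P=np.array([onz(f,p,.034)[:2] for p in cv2.boxPoints(r)]);print(r,P.mean(0),P.round(3).tolist())
hsv=cv2.cvtColor(im,cv2.COLOR_BGR2HSV)
m=cv2.inRange(hsv,(8,60,90),(28,255,255));b=np.zeros_like(m);b[180:270,435:530]=m[180:270,435:530]
c=max(cv2.findContours(b,0,1)[0],key=cv2.contourArea);r=cv2.minAreaRect(c);P=np.array([onz(f,p,.006)[:2] for p in cv2.boxPoints(r)]);print('plate',r,P.mean(0),P.round(3).tolist())
m=cv2.inRange(hsv,(105,120,60),(125,255,255));m[:170]=0;m[280:]=0;m[:,:170]=0;m[:,340:]=0
for c in cv2.findContours(m,0,1)[0]:
    if cv2.contourArea(c)>10: print('blue',cv2.minAreaRect(c))
E
```

```text
t 38.3 pos [0.5317 0.0575 0.234 ] rpy [ 1.7998e+02  3.0000e-02 -1.5000e+00] F [-1.3 -0.1 -0.5] w 0.05 gf 0.0 q6 1.07
 turn [ 0.02  0.03 -0.3 ] then shift [-1.63 54.41 19.8 ]
((506.2620849609375, 223.9551544189453), (28.010404586791992, 7.222809314727783), 86.633544921875) [ 0.50238099 -0.48153551] [[0.542, -0.472], [0.543, -0.493], [0.462, -0.491], [0.462, -0.471]]
plate ((483.5, 225.0), (62.99999237060547, 59.99999237060547), -0.0) [ 0.5062301  -0.42527566] [[0.421, -0.329], [0.597, -0.34], [0.591, -0.523], [0.416, -0.509]]
blue ((315.0, 216.5), (7.0, 4.0), 90.0)
```

Call:
servo_tool(
  targets=[
    {"xyz": [-0.1, 4.5, 0], "angular": [0, 0, -0.3], "claw": 5},
    {"xyz": [-0.1, 4.5, 0], "angular": [0, 0, 0], "claw": 5},
    {"xyz": [-0.1, 4.5, 0], "angular": [0, 0, 0], "claw": 5},
    {"xyz": [-0.1, 4.5, 0], "angular": [0, 0, 0], "claw": 5},
    {"xyz": [-0.1, 4.5, 0], "angular": [0, 0, 0], "claw": 5},
    {"xyz": [-0.1, 4.5, 0], "angular": [0, 0, 0], "claw": 5},
    {"xyz": [-0.2, 4.5, 0], "angular": [0, 0, 0], "claw": 5},
    {"xyz": [-0.2, 4.5, 0], "angular": [0, 0, 0], "claw": 5},
    {"xyz": [-0.2, 4.5, 0], "angular": [0, 0, 0], "claw": 5},
    {"xyz": [-0.1, 4.5, 0], "angular": [0, 0, 0], "claw": 5},
    {"xyz": [-0.1, 4.5, 0], "angular": [0, 0, 0], "claw": 5},
    {"xyz": [-0.1, 4.5, 0], "angular": [0, 0, 0], "claw": 5},
    {"xyz": [0, 0, 4], "angular": [0, 0, 0], "claw": 5},
    {"xyz": [0, 0, 4], "angular": [0, 0, 0], "claw": 5},
    {"xyz": [0, 0, 4], "angular": [0, 0, 0], "claw": 5},
    {"xyz": [0, 0, 0], "angular": [0, 0, 0], "claw": 5},
    {"xyz": [0, 0, 0], "angular": [0, 0, 0], "claw": 5},
  ],
)

```text
t: 40.05
eef_pos: [0.5074, -0.4822, 0.1144]
ee_rot: [-3.142, 0.002, -0.018]
force: [0.3, -0.8, 2.3]
width: 0.0501
gripper_force: 0.0
```

```bash
python3 -c "
from h import *
go(.504,-.4861,.0355,-1.2)"
```

```text
t 40.05 pos [ 0.5074 -0.4822  0.1144] rpy [-1.80e+02  9.00e-02 -1.02e+00] F [ 0.3 -0.8  2.3] w 0.0501 gf 0.0 q6 2.03
 turn [-0.    0.09  0.18] then shift [-0.33  0.4   7.89]
```

Call:
servo_tool(
  targets=[
    {"xyz": [-0.3, 0.4, 0], "angular": [0, 0, 0.2], "claw": 5},
    {"xyz": [0, 0, 3], "angular": [0, 0, 0], "claw": 5},
    {"xyz": [0, 0, 3], "angular": [0, 0, 0], "claw": 5},
    {"xyz": [0, 0, 1.2], "angular": [0, 0, 0], "claw": 5},
    {"xyz": [0, 0, 0.7], "angular": [0, 0, 0], "claw": 5},
    {"xyz": [0, 0, 0], "angular": [0, 0, 0], "claw": 5},
    {"xyz": [0, 0, 0], "angular": [0, 0, 0], "claw": 5},
  ],
)

```text
t: 40.75
eef_pos: [0.5053, -0.4865, 0.037]
ee_rot: [3.14, -0.002, -0.02]
force: [-0.4, -1.0, -0.0]
width: 0.0497
gripper_force: 0.0
```

```bash
python3 -c "
from h import *
go(.504,-.4861,.0345,-1.2)"
```

```text
t 40.75 pos [ 0.5053 -0.4865  0.037 ] rpy [ 1.7992e+02 -1.0000e-01 -1.1500e+00] F [-0.4 -1.  -0. ] w 0.0497 gf 0.0 q6 2.04
 turn [ 0.08 -0.1   0.05] then shift [-0.13 -0.04  0.25]
```

Call:
servo_tool(
  targets=[
    {"xyz": [-0.1, 0, 0.2], "angular": [0, 0, 0], "claw": 5},
    {"xyz": [0, 0, 0], "angular": [0, 0, 0], "claw": 3},
    {"xyz": [0, 0, 0], "angular": [0, 0, 0], "claw": 0.5},
    {"xyz": [0, 0, 0], "angular": [0, 0, 0], "claw": 0.5},
    {"xyz": [0, 0, 0], "angular": [0, 0, 0], "claw": 0.5},
    {"xyz": [0, 0, 0], "angular": [0, 0, 0], "claw": 0.5},
    {"xyz": [0, 0, 0], "angular": [0, 0, 0], "claw": 0.5},
  ],
  force=40,
)

```text
t: 41.45
eef_pos: [0.5035, -0.4859, 0.0333]
ee_rot: [3.142, 0.0, -0.02]
force: [0.3, 0.9, 0.9]
width: 0.0136
gripper_force: 40.0
```

```bash
python3 -c "
from h import *
go(.5072,-.318,.155,-1.2)"
```

```text
t 41.45 pos [ 0.5035 -0.4859  0.0333] rpy [180.     0.    -1.16] F [0.3 0.9 0.9] w 0.0136 gf 40.0 q6 2.04
 turn [0.   0.   0.04] then shift [  0.02 -16.79 -12.17]
```

Call:
servo_tool(
  targets=[
    {"xyz": [0, 0, -1], "angular": [0, 0, 0], "claw": 0.5},
    {"xyz": [0, 0, -3], "angular": [0, 0, 0], "claw": 0.5},
    {"xyz": [0, 0, -4], "angular": [0, 0, 0], "claw": 0.5},
    {"xyz": [0, 0, -4.2], "angular": [0, 0, 0], "claw": 0.5},
    {"xyz": [0, 0, 0], "angular": [-1, 0, 0], "claw": 0.5},
    {"xyz": [0, -3, 0], "angular": [0, 0, 0], "claw": 0.5},
    {"xyz": [0, -3, 0], "angular": [0, 0, 0], "claw": 0.5},
    {"xyz": [0, -3, 0], "angular": [0, 0, 0], "claw": 0.5},
    {"xyz": [0, -3, 0], "angular": [0, 0, 0], "claw": 0.5},
    {"xyz": [0, -3, 0], "angular": [0, 0, 0], "claw": 0.5},
    {"xyz": [0, -2, 0], "angular": [0, 0, 0], "claw": 0.5},
    {"xyz": [0, 0, 0], "angular": [0, 0, 0], "claw": 0.5},
    {"xyz": [0, 0, 0], "angular": [0, 0, 0], "claw": 0.5},
    {"xyz": [0, 0, 0], "angular": [0, 0, 0], "claw": 0.5},
  ],
)

```text
t: 42.85
eef_pos: [0.5069, -0.3164, 0.1526]
ee_rot: [3.124, -0.0, -0.021]
force: [0.3, -0.4, -1.2]
width: 0.0138
gripper_force: 40.0
```

```bash
python3 - <<'E'
from h import *
go(.5069,-.316,.1265)
g=grab('side');f=grab('top')
H=np.zeros((600,800,3),np.uint8)
H[:276,:600]=cv2.resize(f['color'][160:280,240:500],(600,276),interpolation=cv2.INTER_CUBIC)
H[280:,:640]=cv2.resize(g['color'][130:230,220:420],(640,320),interpolation=cv2.INTER_CUBIC)
cv2.imwrite('pics/c11.png',H)
E
```

```text
t 42.85 pos [ 0.5069 -0.3164  0.1526] rpy [ 1.7898e+02 -2.0000e-02 -1.1800e+00] F [ 0.3 -0.4 -1.2] w 0.0138 gf 40.0 q6 1.76
 shift cm [-0.01 -0.09  2.61]
```

View pics/c11.png

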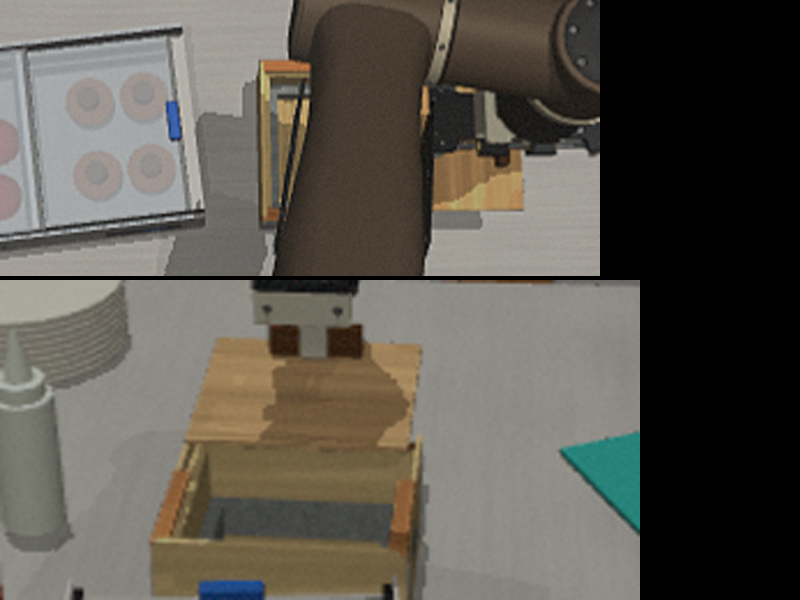

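The well is shut with the pots under the right cover. The lid hangs in line with the grooves (rear edge at crop (300,443)).

Call:
servo_tool(
  targets=[
    {"xyz": [0, 0, 1.5], "angular": [0, 0, 0], "claw": 0.5},
    {"xyz": [0, 0, 0.8], "angular": [0, 0, 0], "claw": 0.5},
    {"xyz": [0, 0, 0.3], "angular": [0, 0, 0], "claw": 0.5},
    {"xyz": [0, 0, 0], "angular": [0, 0, 0], "claw": 0.5},
    {"xyz": [0, -1, -0.01], "angular": [0, 0, 0], "claw": 0.5},
    {"xyz": [0, -1, -0.01], "angular": [0, 0, 0], "claw": 0.5},
    {"xyz": [0, -1, -0.02], "angular": [0, 0, 0], "claw": 0.5},
    {"xyz": [0, -1, -0.01], "angular": [0, 0, 0], "claw": 0.5},
    {"xyz": [0, 0, 0], "angular": [0, 0, 0], "claw": 0.5},
    {"xyz": [0, 0, 0], "angular": [0, 0, 0], "claw": 0.5},
  ],
)

```text
t: 43.95
eef_pos: [0.5079, -0.2758, 0.1264]
ee_rot: [3.124, -0.0, -0.019]
force: [-0.0, -0.8, -1.6]
width: 0.0137
gripper_force: 40.0
```

```bash
python3 - <<'E'
from h import *
go(.5093,-.1973,.126)
g=grab('side')
cv2.imwrite('pics/c12.png',cv2.resize(g['color'][150:250,230:390],(800,500),interpolation=cv2.INTER_CUBIC))
E
```

```text
t 43.95 pos [ 0.5079 -0.2758  0.1264] rpy [ 1.7899e+02 -2.0000e-02 -1.1000e+00] F [-0.  -0.8 -1.6] w 0.0137 gf 40.0 q6 1.69
 shift cm [-0.01 -7.85 -0.1 ]
```

View pics/c12.png

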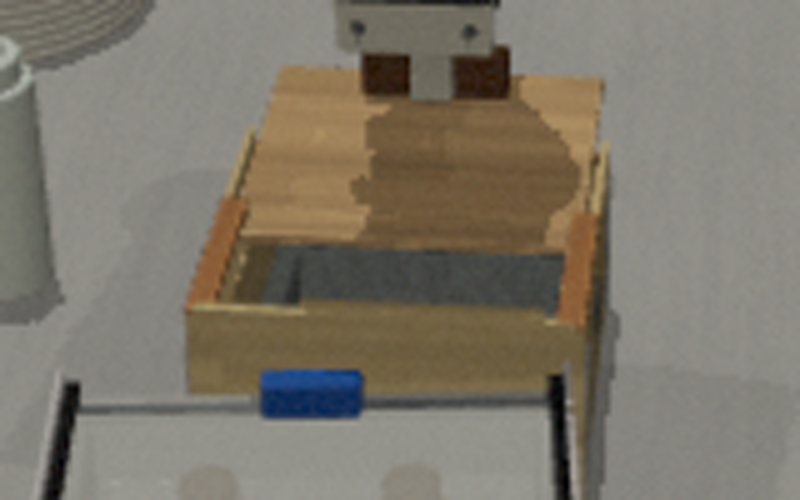

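Rear edge is well under both roofs, with no contact force. Pushing it home.

Call:
servo_tool(
  targets=[
    {"xyz": [0, -1.5, -0.02], "angular": [0, 0, 0], "claw": 0.5},
    {"xyz": [0, -1.5, -0.02], "angular": [0, 0, 0], "claw": 0.5},
    {"xyz": [0, -1.5, -0.02], "angular": [0, 0, 0], "claw": 0.5},
    {"xyz": [0, -1.5, -0.02], "angular": [0, 0, 0], "claw": 0.5},
    {"xyz": [0, -1, -0.01], "angular": [0, 0, 0], "claw": 0.5},
    {"xyz": [0, -0.6, -0.01], "angular": [0, 0, 0], "claw": 0.5},
    {"xyz": [0, -0.2, 0], "angular": [0, 0, 0], "claw": 0.5},
    {"xyz": [0, 0, 0], "angular": [0, 0, 0], "claw": 0.5},
    {"xyz": [0, 0, 0], "angular": [0, 0, 0], "claw": 0.5},
  ],
)

```text
t: 44.9
eef_pos: [0.5093, -0.1986, 0.1257]
ee_rot: [3.124, 0.0, -0.02]
force: [-0.0, 0.9, -1.3]
width: 0.0139
gripper_force: 40.0
```

```bash
python3 - <<'E'
from h import *
go(.5093,-.1973,.1193,-1.2)
E
```

```text
t 44.9 pos [ 0.5093 -0.1986  0.1257] rpy [179.     0.    -1.17] F [-0.   0.9 -1.3] w 0.0139 gf 40.0 q6 1.54
 turn [1.   0.   0.03] then shift [-0.   -0.13  0.64]
```

Call:
servo_tool(
  targets=[
    {"xyz": [0, -0.15, 0], "angular": [0, 0, 0], "claw": 0.5},
    {"xyz": [0, 0, 0], "angular": [0, 0, 0], "claw": 0.5},
    {"xyz": [0, 0, 0.2], "angular": [0.3, 0, 0], "claw": 0.5},
    {"xyz": [0, 0, 0.2], "angular": [0.4, 0, 0], "claw": 0.5},
    {"xyz": [0, 0, 0.2], "angular": [0.3, 0, 0], "claw": 0.5},
    {"xyz": [0, 0, 0], "angular": [0, 0, 0], "claw": 0.5},
    {"xyz": [0, 0, 0], "angular": [0, 0, 0], "claw": 0.5},
  ],
)

```text
t: 45.6
eef_pos: [0.5095, -0.1973, 0.1198]
ee_rot: [3.141, -0.0, -0.02]
force: [0.4, -4.3, -0.1]
width: 0.0139
gripper_force: 40.0
```

```bash
python3 - <<'E'
from h import *
go(.5093,-.1973,.1193,-1.2)
E
```

```text
t 45.6 pos [ 0.5095 -0.1973  0.1198] rpy [ 1.7998e+02 -2.0000e-02 -1.1700e+00] F [ 0.4 -4.3 -0.1] w 0.0139 gf 40.0 q6 1.56
 turn [ 0.02 -0.02  0.03] then shift [-0.02  0.    0.05]
```

Call:
servo_tool(
  targets=[
    {"xyz": [0, 0.1, 0.05], "angular": [0, 0, 0], "claw": 0.5},
    {"xyz": [0, 0, 0], "angular": [0, 0, 0], "claw": 0.5},
    {"xyz": [0, 0, 0], "angular": [0, 0, 0], "claw": 3},
    {"xyz": [0, 0, 0], "angular": [0, 0, 0], "claw": 5},
    {"xyz": [0, 0, 0], "angular": [0, 0, 0], "claw": 5},
    {"xyz": [0, 0, -2], "angular": [0, 0, 0], "claw": 5},
    {"xyz": [0, 0, -4], "angular": [0, 0, 0], "claw": 5},
    {"xyz": [0, 0, -5], "angular": [0, 0, 0], "claw": 5},
    {"xyz": [-1, 4.5, -1], "angular": [0, 0, 0], "claw": 5},
    {"xyz": [-1, 4.5, 0], "angular": [0, 0, 0], "claw": 5},
    {"xyz": [-1, 4.5, 0], "angular": [0, 0, 0], "claw": 5},
    {"xyz": [-1, 4.5, 0], "angular": [0, 0, 0], "claw": 5},
    {"xyz": [-1, 4.5, 0], "angular": [0, 0, 0], "claw": 5},
    {"xyz": [0, 0, 0], "angular": [0, 0, 0], "claw": 5},
    {"xyz": [0, 0, 0], "angular": [0, 0, 0], "claw": 5},
  ],
)

```text
t: 47.1
eef_pos: [0.4539, -0.4228, 0.2386]
ee_rot: [-3.141, 0.001, -0.023]
force: [0.7, 0.7, 0.0]
width: 0.05
gripper_force: 0.0
```

```bash
python3 - <<'E'
from h import *
go()
g=grab('side');f=grab('top');im=f['color']
H=np.zeros((600,800,3),np.uint8)
H[:290,:800]=cv2.resize(im[160:280,170:500],(800,290),interpolation=cv2.INTER_CUBIC)
H[295:,:400]=cv2.resize(g['color'][150:272,200:360],(400,305),interpolation=cv2.INTER_CUBIC)
H[295:,400:]=cv2.resize(g['color'][165:241,260:360],(400,305),interpolation=cv2.INTER_CUBIC)
cv2.imwrite('pics/c13.png',H)
m=cv2.inRange(cv2.cvtColor(im,cv2.COLOR_BGR2HSV),(105,120,60),(125,255,255));m[:170]=0;m[280:]=0;m[:,:170]=0;m[:,340:]=0
for c in cv2.findContours(m,0,1)[0]:
    if cv2.contourArea(c)>10: print('blue',cv2.minAreaRect(c))
m=cv2.inRange(im,(0,0,0),(60,70,110));b=np.zeros_like(m);b[195:245,398:420]=m[195:245,398:420]
for c in cv2.findContours(b,0,1)[0]:
    if cv2.contourArea(c)>15: print('cleat',cv2.minAreaRect(c))
E
```

```text
t 47.1 pos [ 0.4539 -0.4228  0.2386] rpy [-1.7996e+02  5.0000e-02 -1.3200e+00] F [0.7 0.7 0. ] w 0.05 gf 0.0 q6 1.98
 shift cm [0. 0. 0.]
blue ((185.5, 226.5), (15.0, 5.0), 90.0)
blue ((314.76220703125, 211.8597412109375), (16.233436584472656, 4.638124942779541), 83.6598129272461)
cleat ((416.0, 236.0), (16.0, 6.0), 90.0)
cleat ((410.0, 219.5), (29.0, 6.0), 90.0)
```

View pics/c13.png

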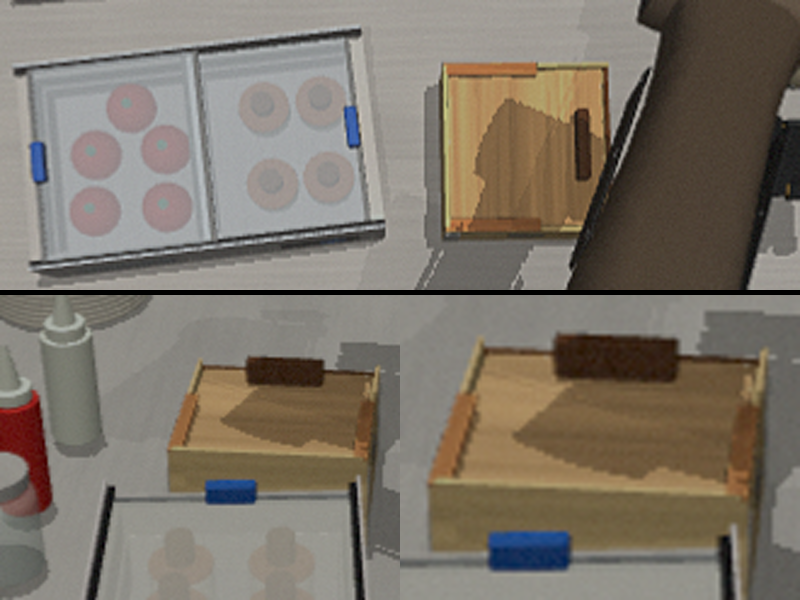

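The lid is home: the cleat at (410,219.5) and both handles are at their starting pixels, and the dark lip line shows in front of the lid. The pots stand under the shut cover and the bystanders are untouched.

```bash
python3 -c "
from station import order
print(order.job_done())"
```

```text
the job is handed in; nothing more can be done
None
```

The job is handed in at about 47 s: all four dessert pots stand upright in the well's right pan, both covers are shut, the crate lid is home behind its lip, and I saw no sign that the bottles or jar were moved.

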